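# Slide a bare circuit board off the microscope stage and lay it in the test fixture

## Robot

A 6-joint arm with a two-finger parallel gripper is mounted at the origin on the work surface. World frame = base frame: x ahead of the robot, y to its left, z up, the work surface at z = 0. Lengths are in m, angles in rad, forces in N, time in s.
With the tool pointing down it reaches from about 0.3 to 0.775 m from the base axis. Payload 14.6 kg.
Tool frame: the origin (TCP) lies at the very end of the fingers, on their centre line; the grasp point (between the pads) lies ctrl.tcp_to_grasp behind it (ctrl.tcp_to_grasp is the distance from the TCP to the grasp point, in m); x points along the fingers, y is the direction in which the jaws open and shut, and the axes are right-handed (so a half turn about x gives the same grasp; the last joint's range is limited). The gripper opens to 94 mm and grips with 3 to 60 N. Pads are 16 mm wide; open, the fingers measure 119 mm over their backs; the gripper's body (75 mm by 177 mm) begins 78 mm behind the grasp point.
Start: joints at [-1.315, 0.3, 1.521, -0, 1.321, -0.067], TCP at [0.174, -0.522, 0.17] pointing down, gripper open.
Joint ranges: [-3.03, 3.03], [-0.79, 2.21], [0.23, 2.52], [-1.04, 4.18], [0, 3.07], [-2.55, 2.55]. Speed limits (rad/s): [2.22, 2.22, 2.57, 3.14, 3.14, 3.14].

## Interface

Orientations are given as [roll, pitch, yaw] about the fixed x, y, z axes, in that order (R = Rz(yaw) Ry(pitch) Rx(roll)).
In Python, from station import ctrl gives the robot as it stands.
- The arm moves only by the tool play_rows, never from a script. Its argument "increments" is a list that holds one entry, the list of rows, each a list of 5 numbers: the closure in counts, from 0 (fully open) to 255 (shut), then the shift along the tool's x, y, z in cm, then the turn about the tool's x in degrees. A call has 1 to 12 rows; each row shifts and turns the commanded pose from where the row before left it, along the tool's axes as they then stand; what a row does not reach is not made up. A row lasts 1/12 s, in which the tool goes at most 41.7 mm and 7.16 degrees, less where a joint would pass 70% of its speed; a pose out of reach is approached as far as the arm can. A call is refused whole if a number of a shift passes 4.17 or a number of a turn 7.16, either way. A call with a gripper value outside its range is refused whole. The fingers move at their own pace and stop on an object; "newtons" is the grip in N (left out, the last holds). Time passes only in rows, so rows that do not move let the fingers close. It gives the time, the measured TCP pose, the force and the opening at its end, in the units of the state.
- ctrl.get_obs(): the state, without advancing time (a new reading comes with each control period).
- ctrl.camera(name): name is "scene" or "top" or "wrist"; returns the picture (480x640x3 uint8, red, green, blue); there is no depth.
- ctrl.calibration(name): a dict with "fx", "fy", "cx", "cy" (pixels), "rvec" (rotation vector, rad) and "tvec" (3), from world to camera coordinates, as OpenCV has them; the wrist camera has in their place "T_tool_cam" (4x4, takes a point from camera to tool coordinates, whose origin is the TCP and whose axes are the tool frame's). Camera axes: x right, y down, z forward; pixel columns grow to the right and rows downward; lengths in m; the calibration is good to about 2 mm. A picture is of the moment at which its call begins: read the wrist's pose just before it. calibration takes no time and is no camera call.
- ctrl.hand_in(): hands the job in, once; it reports no verdict.
The state is a dict: "time_s": time; "qpos": joint angles; "joint_vel": joint speeds; "tau": joint torques, N m; "ee_pos": TCP position; "eef_rot": TCP orientation; "force": force on the tool from outside, world axes, zero at the start; "moment": the same for the moment, N m; "grip_width": finger opening in m.
Only numpy, scipy, OpenCV 4.12 (cv2) and the standard library are available. Lean on these libraries where they do the work, as an engineer would, in place of code of your own. Each camera call takes 0.05 s, during which the arm holds its last target.

## Task

Slide the thin bare circuit board lying under the inspection microscope towards you, until its near end juts about 30 to 45 mm over the front edge of the microscope's base while it still lies flat there; then grip it by that end and lift it off. Lay it flat in the nest on top of the test fixture, between the two side guides with its far end within a centimetre of the end stop, and let go. Do not bump the microscope's head, do not let the board fall to the table, and leave everything else where it is.

Things in the scene. Friction and masses are not known exactly. Their poses are not given: they have to be found in the camera images.
- board: Bare green circuit board, no parts on it: plate 140 mm (x) by 55 (y) by 2 thick, 35 g +-30%. Origin: centre of its underside, z up. Starts flat on the microscope's base, its x within 8 degrees of the base's x. Too thin to pick off a flat surface. Slides easily: fingertips pressed on it with a few newtons drag it along. Press on a spot that stays over the base, or it tips.
- board_front (a point): Middle of the board's short edge nearest the robot at the start, on the underside, at board x = -70 mm, y = 0.
- scope: The microscope's base, fixed: a flat-topped block 180 mm (x) by 200 mm (y) by 60 mm high; its top is the stage, no rim. Origin: centre of its underside on the table; its front edge, towards the robot, is at x = -90 mm in this frame. A steel column, 25 mm diameter (38 mm at the foot), stands at x = 72, y = 80 mm.
- head: Microscope's head, fixed; its frame is the base's frame. Lowest part: black ring light, 40 mm radius, centred at x = 30, y = 0, from 165 to 183 mm above the table; then a tube of 29 mm radius up to 310 mm and an arm (240 to 280 mm) to the column. A gripper pointing straight down does not fit over the middle of the board; tilted 30 to 40 degrees, leaning back to the robot, it does.
- fixture: Test fixture, fixed: grey box 100 mm (x) by 150 (y), flat black top 50 mm above the table. Origin: centre of its underside; front face, towards the robot, at x = -50 mm. On top: two side guides 5 mm high, inner faces at y = +-31.5, from x = -15 to 45 mm; end stop 8 mm high, face at x = 45. The laid board's near end juts about 50 mm over the front.
- nest (a point): Where the board's origin should lie in the fixture: fixture frame x = -29, y = 0, z = 50 mm, leaving 4 mm to the end stop and to each guide; axes as the fixture's (board's long axis along x).
- done_board: bystander: small green circuit board with parts soldered on, 85 x 60 mm, 15 mm high, lying on the table; origin: centre of its underside
- screwdriver: bystander: screwdriver with black handle lying on the table, about 200 mm long, x along it; origin under its middle
- spool: bystander: grey metal solder spool, 60 mm diameter, 44 mm high, standing on end; origin: centre of its underside
- wash_bottle: bystander: white bottle, 64 mm diameter, 150 mm high, standing; origin: centre of its underside
- multimeter: bystander: black multimeter lying flat, 170 x 85 mm, 42 mm high; origin: centre of its underside
- tweezers: bystander: steel tweezers lying flat, 120 mm long, 8 mm high, x along them; origin: centre of underside
- parts_tray: bystander: clear divided tray, 120 x 90 mm, 30 mm high; origin: centre of its underside
Things that resemble listed ones, but are neither listed nor needed, are in the scene too. There is more than one size of the board; the one meant has the size given above.

How it is judged:
By the outcome, as a careful person would: the job done as asked, in the order asked, and still so for the second after the job is handed in, with the robot touching nothing.
It also fails if it takes over 61 s, if anything falls off the work surface, if the arm or the gripper's body presses on something with over 40 N, if the wrist force passes 120 N, or if a joint passes its speed limit or range.

## Working session

There is one attempt and no reset: what is moved stays moved. The work goes in short steps, Python scripts to look and compute and a tool call to move; the robot and the scene stay as the last step left them, time stands still between calls to the robot, and variables do not carry over. Pictures are saved under pics/ and viewed, and the job is handed in when it is done.

Besides the shell and the picture viewer there is one more tool, called after "Request:" as name(argument=value, ...) on one line, values as JSON. play_rows: Moves the arm, as the interface text tells. Its arguments: {"type":"object","properties":{"increments":{"type":"array"},"newtons":{"type":"number"}},"required":["increments"]}

```bash
mkdir -p pics; ls
cat > h.py <<'E'
import numpy as np, cv2
from station import ctrl
from scipy.spatial.transform import Rotation as R
def cam(n,f=None):
    im=ctrl.camera(n); 
    if f: cv2.imwrite('pics/'+f,im[:,:,::-1])
    return im
def Tcam(n,obs=None):
    c=ctrl.calibration(n)
    K=np.array([[c['fx'],0,c['cx']],[0,c['fy'],c['cy']],[0,0,1.]])
    if 'rvec' in c:
        Rw=cv2.Rodrigues(np.array(c['rvec'],float))[0]; t=np.array(c['tvec'],float)
        return K,Rw.T,-Rw.T@t
    o=obs or ctrl.get_obs(); T=np.eye(4); T[:3,:3]=R.from_euler('xyz',o['eef_rot']).as_matrix(); T[:3,3]=o['ee_pos']
    T=T@np.array(c['T_tool_cam']); return K,T[:3,:3],T[:3,3]
def ray(n,uv,z,obs=None):
    K,Rc,p=Tcam(n,obs); uv=np.atleast_2d(uv).astype(float)
    d=np.c_[uv,np.ones(len(uv))]@np.linalg.inv(K).T@Rc.T
    return p+d*((z-p[2])/d[:,2])[:,None]
def proj(n,P,obs=None):
    K,Rc,p=Tcam(n,obs); q=(np.atleast_2d(P)-p)@Rc@K.T; return q[:,:2]/q[:,2:]
E
python3 - <<'E'
from h import *
o=ctrl.get_obs(); print(o, ctrl.tcp_to_grasp)
for n in ['scene','top','wrist']: cam(n,n+'0.png'); K,Rc,p=Tcam(n); print(n,K[0,0],K[1,1],K[:2,2],p,Rc[:,2])
print(ctrl.calibration('wrist')['T_tool_cam'])
E
```

```text
pics
{'time_s': 0.0, 'qpos': array([-1.31462424e+00,  3.00507641e-01,  1.52160977e+00, -1.97886379e-05,
        1.32065522e+00, -6.65754965e-02]), 'joint_vel': array([-0.00016611, -0.00030526,  0.00095508, -0.00073066,  0.00050657,
        0.00046723]), 'tau': array([ 1.82587155e-03, -5.31803691e+01, -3.52735949e+01,  7.08800275e-02,
        2.44013773e-02, -8.21089202e-05]), 'ee_pos': array([ 0.17437201, -0.52130361,  0.16895417]), 'eef_rot': array([-1.62112978,  1.56961619,  1.84321536]), 'force': array([ 1.25649945, -0.49263507,  0.77202864]), 'moment': array([ 0.02152553, -0.02770748,  0.01972034]), 'grip_width': 0.09395299740640496} 0.0188
scene 449.0160647684387 449.0160647684387 [323.95732874 243.45168318] [0.92388082 0.49845079 0.94232168] [-0.31769647 -0.45617811 -0.83124635]
top 438.0660378913847 438.0660378913847 [324.00499495 244.94138635] [ 0.41668292 -0.00737165  1.34601605] [ 0.13005826  0.01248249 -0.99142778]
wrist 431.90644241099824 431.90644241099824 [320.77323184 235.24094947] [ 0.23564411 -0.50034812  0.38366893] [-0.21646732 -0.07177189 -0.97364814]
[[-4.94173723e-05 -2.28114108e-01  9.73634403e-01 -2.14537388e-01]
 [ 9.99999494e-01  9.66558221e-04  2.77211768e-04 -7.01621025e-04]
 [-1.00431025e-03  9.73633925e-01  2.28113945e-01 -6.47529469e-02]
 [ 0.00000000e+00  0.00000000e+00  0.00000000e+00  1.00000000e+00]]
```

View pics/scene0.png

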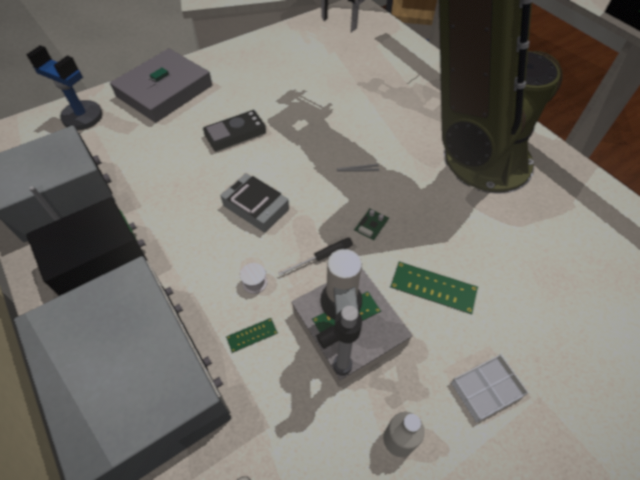

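View pics/top0.png

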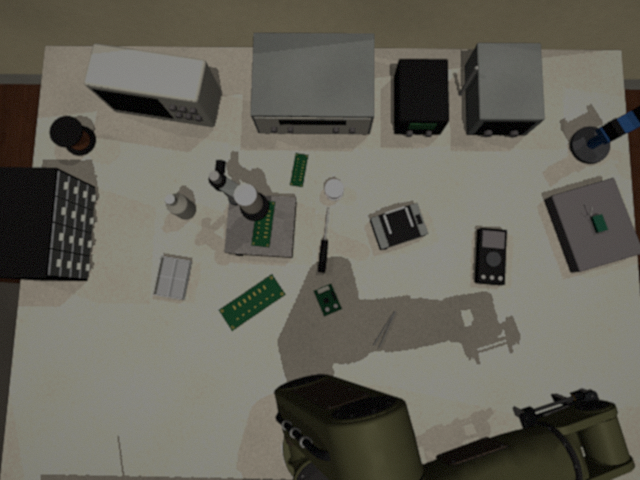

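View pics/wrist0.png

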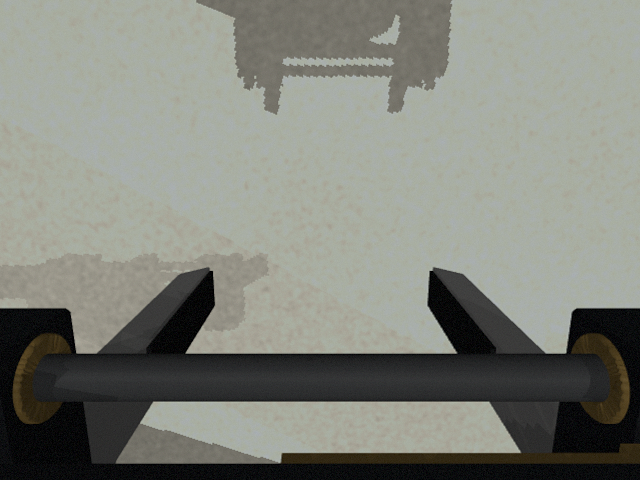

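Candidates for the board (top view): the green board on the stage (264,222), a larger green board on the table (252,301), a smaller one (300,170), and the populated done_board (327,299). The description puts it under the microscope, so I choose (264,222). Next is a close crop to check its size.

Run:
```python
import cv2
a=cv2.imread('pics/top0.png')
l=cv2.resize(a[180:270,210:310],None,fx=6,fy=6,interpolation=cv2.INTER_CUBIC)
r=cv2.resize(a[190:260,360:440],None,fx=6,fy=6,interpolation=cv2.INTER_CUBIC)
cv2.imwrite('pics/c1.png',cv2.convertScaleAbs(l,alpha=1.6)); cv2.imwrite('pics/c2.png',cv2.convertScaleAbs(r,alpha=1.6))
b=cv2.imread('pics/scene0.png'); cv2.imwrite('pics/c3.png',cv2.convertScaleAbs(cv2.resize(b[240:390,280:420],None,fx=4,fy=4,interpolation=cv2.INTER_CUBIC),alpha=1.6))
```

```text
(no output)
```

View pics/c1.png

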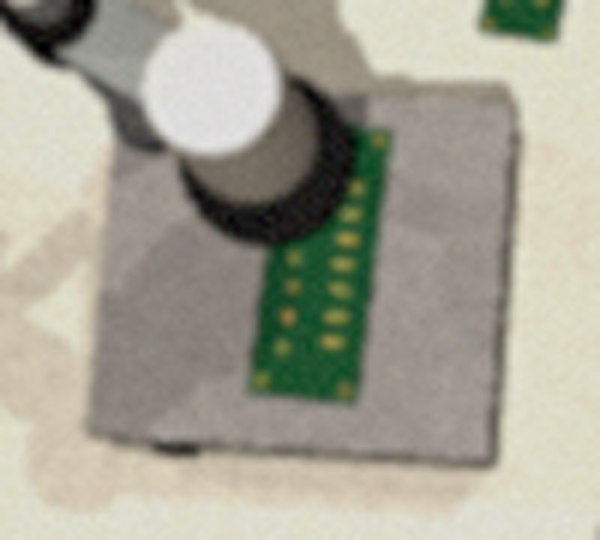

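View pics/c2.png

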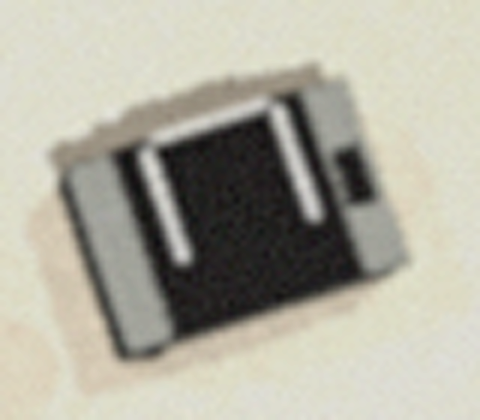

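View pics/c3.png

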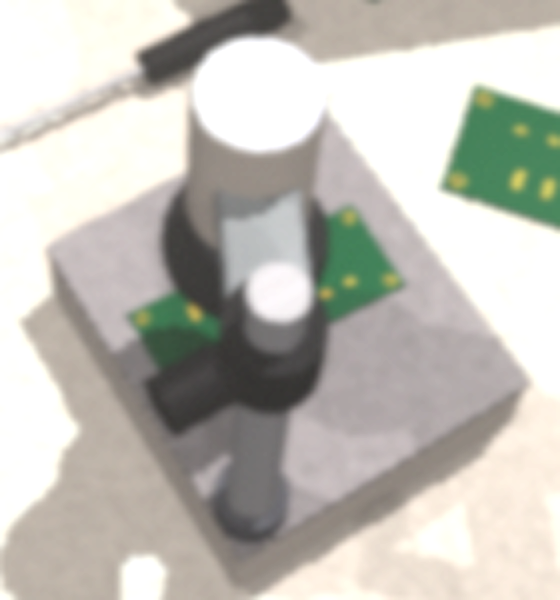

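Run:
```python
from h import *
a=np.array
f=lambda p,o:(a(p)+.5)/6-.5+a(o)
B=ray('top',f([[92,432],[494,462],[516,100]],[210,180]),.06);print('base FL FR BR',B.round(4))
b=ray('top',f([[248,393],[357,404],[388,130]],[210,180]),.062);print('board',b.round(4))
F=ray('top',f([[64,178],[125,352],[408,258],[345,82]],[360,190]),.05);print('fix BL FL FR BR',F.round(4))
print('stop/guides',ray('top',f([[150,143],[278,98],[182,262],[314,220]],[360,190]),.055).round(4))
s=ray('scene',(a([[128,313],[407,285],[349,208]])+.5)/4-.5+a([280,240]),.062);print('board scene farL? nearR nearL',s.round(4))
S=ray('scene',(a([[50,247],[528,381],[245,590]])+.5)/4-.5+a([280,240]),.06);print('base scene BR FL BL',S.round(4))
n=lambda p,q:np.linalg.norm(p-q)
yaw=lambda p,q:np.degrees(np.arctan2(*(q-p)[:2][::-1]))
print('base',n(B[0],B[1]),n(B[1],B[2]),'yaw',yaw(B[1],B[2]),yaw(B[1],B[0])-90)
print('board',n(b[0],b[1]),n(b[1],b[2]),yaw(b[1],b[2]),yaw(b[1],b[0])-90, 'ctr',(b[0]+b[2])/2)
print('fix',n(F[0],F[1]),n(F[1],F[2]),yaw(F[2],F[3]),yaw(F[1],F[0]),yaw(F[2],F[1])-90,yaw(F[3],F[0])-90,F.mean(0))
```

```text
base FL FR BR [[0.5615 0.302  0.06  ]
 [0.5494 0.1031 0.06  ]
 [0.7319 0.0965 0.06  ]]
board [[0.5817 0.2252 0.062 ]
 [0.577  0.1712 0.062 ]
 [0.7152 0.16   0.062 ]]
fix BL FL FR BR [[ 0.6664 -0.1288  0.05  ]
 [ 0.5791 -0.1591  0.05  ]
 [ 0.6282 -0.2999  0.05  ]
 [ 0.7173 -0.2698  0.05  ]]
stop/guides [[ 0.6838 -0.1712  0.055 ]
 [ 0.7075 -0.2352  0.055 ]
 [ 0.6238 -0.1869  0.055 ]
 [ 0.6459 -0.2525  0.055 ]]
board scene farL? nearR nearL [[0.7153 0.1585 0.062 ]
 [0.5819 0.2279 0.062 ]
 [0.5799 0.1735 0.062 ]]
base scene BR FL BL [[0.729  0.1017 0.06  ]
 [0.5623 0.3055 0.06  ]
 [0.7472 0.3118 0.06  ]]
base 0.19935719450428702 0.18257297707751136 yaw -2.0536958310740894 -3.4816986070235743
board 0.05425145741473199 0.13868425486850294 -4.622754597314516 -5.002752161601265 ctr [0.64848727 0.19262822 0.062     ]
fix 0.09248385538248118 0.14911119751997134 18.703631391167214 19.157299457245312 19.22713404730783 19.844377269777155 [ 0.64773984 -0.21440209  0.05      ]
```

The size checks out: the stage board measures about 139 x 54 mm. Rows can't tilt the tool, only turn it about its own axis. So I'll keep the gripper vertical and drag in short strokes near the front of the base, clear of the ring light, with the wrist camera turned towards the robot.

```bash
cat >> h.py <<'E'
def to(target,yawcam=None):
    o=ctrl.get_obs(); M=R.from_euler('xyz',o['eef_rot']).as_matrix(); d=np.array(target)-o['ee_pos']
    h=np.degrees(np.arctan2(-M[1,2],-M[0,2]))
    print('t',round(o['time_s'],2),'tcp',o['ee_pos'].round(4),'F',o['force'].round(1),'w',round(o['grip_width'],4),'camheading',round(h,1))
    print('shift cm in tool axes',(M.T@d*100).round(2))
    if yawcam is not None: print('turn deg',-((yawcam-h+180)%360-180))
    return M
E
python3 - <<'E'
from h import *
print(to([.40,.17,.22],176).round(3))
E
```

```text
t 0.15 tcp [ 0.1744 -0.5214  0.1691] F [ 0.3 -0.2  0.4] w 0.094 camheading 18.5
shift cm in tool axes [ -5.03 -58.42 -43.32]
turn deg -157.507396895378
[[-0.     0.317 -0.948]
 [ 0.001 -0.948 -0.317]
 [-1.    -0.001 -0.   ]]
```

Request:
play_rows(increments=[[[0, -0.21, -2.43, -1.8, 0], [0, -0.21, -2.43, -1.8, 0], [0, -0.21, -2.43, -1.8, 0], [0, -0.21, -2.43, -1.8, 0], [0, -0.21, -2.43, -1.8, 0], [0, -0.21, -2.43, -1.8, 0], [0, -0.21, -2.43, -1.8, 0], [0, -0.21, -2.43, -1.8, 0], [0, -0.21, -2.43, -1.8, 0], [0, -0.21, -2.43, -1.8, 0], [0, -0.21, -2.43, -1.8, 0], [0, -0.21, -2.43, -1.8, 0]]])

```text
time_s: 1.15
ee_pos: [0.2868, -0.1751, 0.1948]
eef_rot: [2.427, 1.571, -0.392]
force: [0.8, 0.8, -0.7]
grip_width: 0.094
```

Request:
play_rows(increments=[[[255, -0.21, -2.43, -1.8, 0], [255, -0.21, -2.43, -1.8, 0], [255, -0.21, -2.43, -1.8, 0], [255, -0.21, -2.43, -1.8, 0], [255, -0.21, -2.43, -1.8, 0], [255, -0.21, -2.43, -1.8, 0], [255, -0.21, -2.43, -1.8, 0], [255, -0.21, -2.43, -1.8, 0], [255, -0.21, -2.43, -1.8, 0], [255, -0.21, -2.43, -1.8, 0], [255, -0.21, -2.43, -1.8, 0], [255, -0.21, -2.43, -1.8, 0]]], newtons=10)

```text
time_s: 2.15
ee_pos: [0.3992, 0.1702, 0.22]
eef_rot: [0.699, 1.571, -2.119]
force: [0.1, -0.4, -0.3]
grip_width: 0.0172
```

Request:
play_rows(increments=[[[255, 0, 0, 0, -7], [255, 0, 0, 0, -7], [255, 0, 0, 0, -7], [255, 0, 0, 0, -7], [255, 0, 0, 0, -7], [255, 0, 0, 0, -7], [255, 0, 0, 0, -7], [255, 0, 0, 0, -7], [255, 0, 0, 0, -7], [255, 0, 0, 0, -7], [255, 0, 0, 0, -7], [255, 0, 0, 0, -7]]])

```text
time_s: 3.15
ee_pos: [0.399, 0.1685, 0.2198]
eef_rot: [-1.547, 1.57, -2.893]
force: [-1.1, -0.1, -0.4]
grip_width: 0.0003
```

Request:
play_rows(increments=[[[255, 0, 0, 0, -7], [255, 0, 0, 0, -7], [255, 0, 0, 0, -7], [255, 0, 0, 0, -7], [255, 0, 0, 0, -7], [255, 0, 0, 0, -7], [255, 0, 0, 0, -7], [255, 0, 0, 0, -7], [255, 0, 0, 0, -7], [255, 0, 0, 0, -7], [255, 0, 0, 0, -3.5]]])

```text
time_s: 4.07
ee_pos: [0.399, 0.1685, 0.2198]
eef_rot: [-2.771, 1.571, -2.834]
force: [1.1, 1.1, 0.2]
grip_width: 0.0005
```

Run:
```python
from h import *
to([.59,.198,.09],176)
cam('wrist','w1.png'); cam('top','t1.png'); print(ctrl.get_obs()['qpos'].round(2))
```

```text
t 4.07 tcp [0.399  0.1685 0.2198] F [1.1 1.1 0.2] w 0.0005 camheading 176.4
shift cm in tool axes [12.98  4.15 18.88]
turn deg 0.3955485338327094
[ 0.31 -0.    1.75  0.    1.39 -1.19]
```

View pics/w1.png

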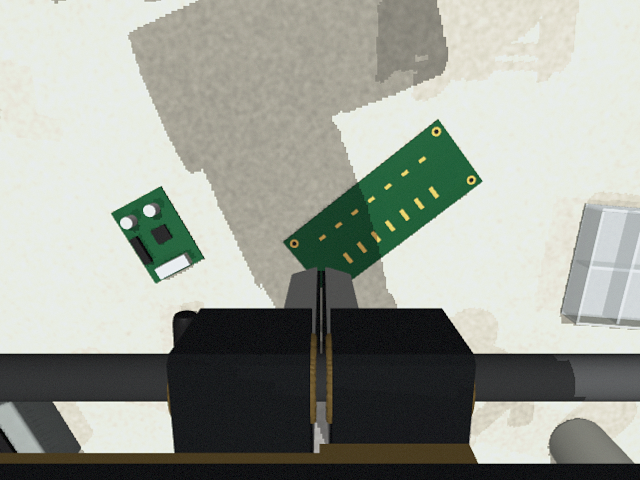

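View pics/t1.png

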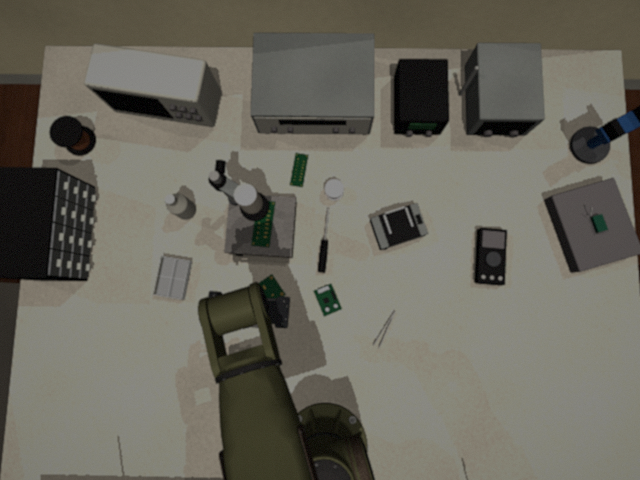

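Run:
```python
from h import *
for z in (.3,.4,.5,.6): print(z,ray('top',[[250,287],[290,320],[200,300]],z).round(3).tolist())
cam('scene','s1.png'); print(proj('scene',[[.399,.1685,.22],[.399,.1685,.3]]), proj('top',[[.399,.1685,.22]]))
```

```text
0.3 [[0.45, 0.181, 0.3], [0.374, 0.083, 0.3], [0.418, 0.298, 0.3]]
0.4 [[0.447, 0.163, 0.4], [0.378, 0.075, 0.4], [0.418, 0.269, 0.4]]
0.5 [[0.444, 0.145, 0.5], [0.382, 0.066, 0.5], [0.418, 0.24, 0.5]]
0.6 [[0.441, 0.127, 0.6], [0.387, 0.057, 0.6], [0.418, 0.211, 0.6]]
[[443.10269467 210.07623365]
 [452.86106269 184.01342481]] [[259.58112814 308.42982145]]
```

View pics/s1.png

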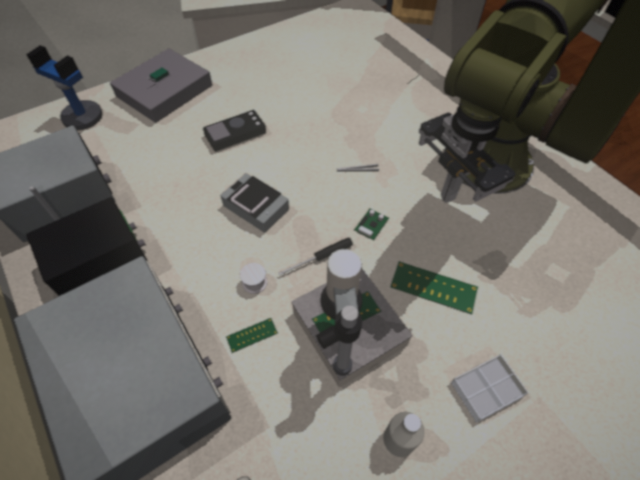

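Run:
```python
from h import *
to([.580,.199,.09],175)
```

```text
t 4.22 tcp [0.3991 0.1685 0.2198] F [ 0.1  1.1 -0.2] w 0.0002 camheading 175.9
shift cm in tool axes [12.98  4.34 17.83]
turn deg 0.8791016679291772
```

Request:
play_rows(increments=[[[255, 1.2, 0.4, 1.62, 0.9], [255, 1.2, 0.4, 1.62, 0], [255, 1.2, 0.4, 1.62, 0], [255, 1.2, 0.4, 1.62, 0], [255, 1.2, 0.4, 1.62, 0], [255, 1.2, 0.4, 1.62, 0], [255, 1.2, 0.4, 1.62, 0], [255, 1.2, 0.4, 1.62, 0], [255, 1.2, 0.4, 1.62, 0], [255, 1.2, 0.4, 1.62, 0], [255, 1, 0.34, 1.63, 0], [255, 0, 0, 0, 0]]])

```text
time_s: 5.22
ee_pos: [0.5812, 0.1965, 0.0872]
eef_rot: [-2.772, 1.568, -2.861]
force: [-1.3, -0.8, -0.8]
grip_width: 0.0007
```

Run:
```python
from h import *
to([.5895,.1987,.064],175)
cam('top','t2.png');a=cam('scene','s2.png')
cv2.imwrite('pics/s2c.png',cv2.resize(a[200:400,250:450,::-1],None,fx=3,fy=3))
```

```text
t 5.22 tcp [0.5812 0.1965 0.0872] F [-1.3 -0.8 -0.8] w 0.0007 camheading 174.9
shift cm in tool axes [2.31 0.29 0.81]
turn deg -0.08597031589164317
```

View pics/s2c.png

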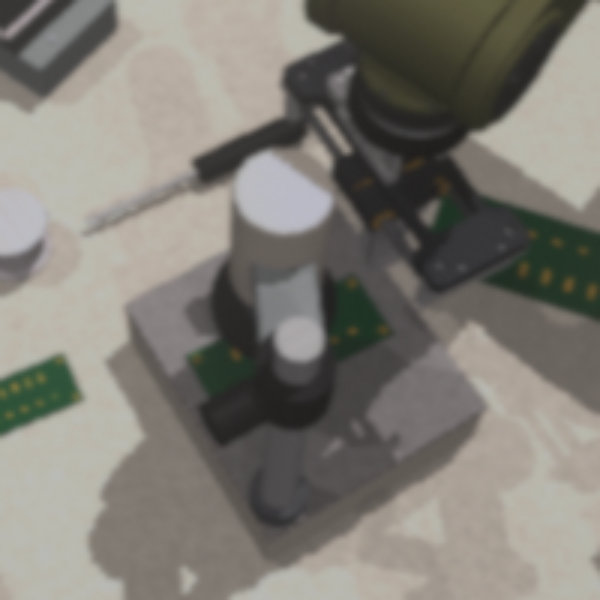

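View pics/t2.png

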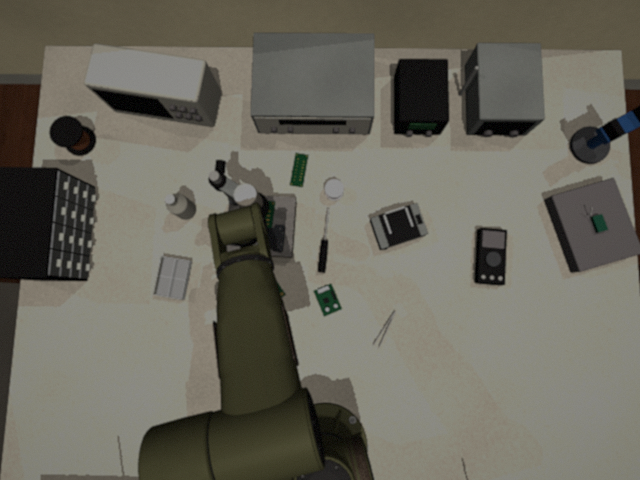

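Request:
play_rows(increments=[[[255, 0, 0.25, 0.4, 0], [255, 0.6, 0, 0.4, 0], [255, 0.6, 0, 0, 0], [255, 0.5, 0, 0, 0], [255, 0.3, 0, 0, 0], [255, 0, 0, 0, 0]]])

```text
time_s: 5.82
ee_pos: [0.588, 0.1985, 0.069]
eef_rot: [-2.796, 1.569, -2.882]
force: [0.2, -0.4, 0.5]
grip_width: 0.0007
```

Run:
```python
from h import *
to([.5895,.1987,.062],175)
a=cam('scene')
cv2.imwrite('pics/s3c.png',cv2.resize(a[220:380,270:430,::-1],None,fx=4,fy=4))
```

```text
t 5.82 tcp [0.588  0.1985 0.069 ] F [ 0.2 -0.4  0.5] w 0.0007 camheading 175.1
shift cm in tool axes [0.7  0.04 0.14]
turn deg 0.09291295456213788
```

View pics/s3c.png

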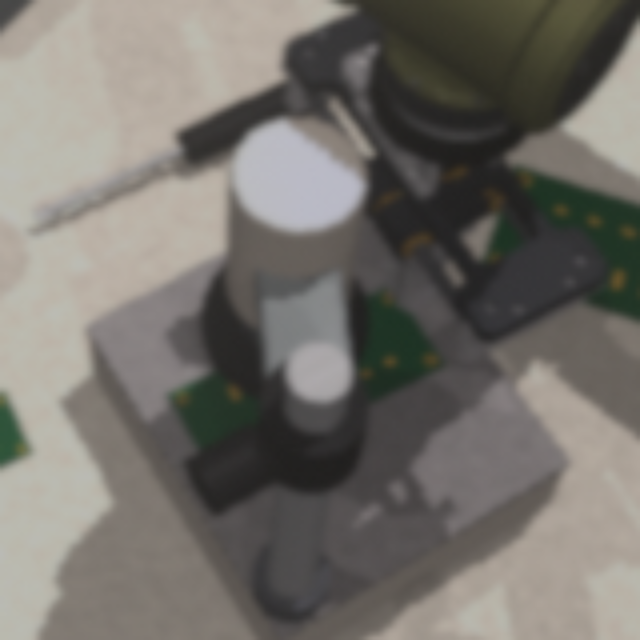

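Now at 7 mm above the board, near the front of it. I'll lower in small steps until there is contact.

Request:
play_rows(increments=[[[255, 0.3, 0, 0.1, 0], [255, 0.2, 0, 0, 0], [255, 0.1, 0, 0, 0], [255, 0, 0, 0, 0]]])

```text
time_s: 6.2
ee_pos: [0.5895, 0.1985, 0.0637]
eef_rot: [-2.88, 1.571, -2.965]
force: [-0.5, 0.4, 0.1]
grip_width: 0.0007
```

Request:
play_rows(increments=[[[255, 0.1, 0, 0, 0], [255, 0, 0, 0, 0]]])

```text
time_s: 6.37
ee_pos: [0.5896, 0.1985, 0.0629]
eef_rot: [-2.784, 1.571, -2.87]
force: [0.1, -0.6, -0.7]
grip_width: 0.0005
```

Request:
play_rows(increments=[[[255, 0.1, 0, 0, 0], [255, 0, 0, 0, 0]]])

```text
time_s: 6.53
ee_pos: [0.5896, 0.1985, 0.0618]
eef_rot: [-3.046, 1.571, -3.132]
force: [0.6, -0.7, 0.2]
grip_width: 0.0004
```

Request:
play_rows(increments=[[[255, 0.1, 0, 0, 0], [255, 0, 0, 0, 0]]])

```text
time_s: 6.7
ee_pos: [0.5896, 0.1985, 0.0608]
eef_rot: [-2.945, 1.571, -3.03]
force: [-0.3, -0.5, 0.2]
grip_width: 0.0006
```

Request:
play_rows(increments=[[[255, 0.05, 0, 0, 0], [255, 0, 0, 0, 0]]])

```text
time_s: 6.87
ee_pos: [0.5896, 0.1985, 0.0604]
eef_rot: [-2.827, 1.571, -2.913]
force: [0.2, 0.7, 0.3]
grip_width: 0.0002
```

Run:
```python
from h import *
to([.5895,.1987,.062],175)
a=cam('scene')
cv2.imwrite('pics/s4c.png',cv2.convertScaleAbs(cv2.resize(a[220:340,330:450,::-1],None,fx=5,fy=5,interpolation=cv2.INTER_CUBIC),alpha=1.5))
print((proj('scene',[ctrl.get_obs()['ee_pos']])-[330,220])*5)
```

```text
t 6.87 tcp [0.5896 0.1985 0.0604] F [0.2 0.7 0.3] w 0.0002 camheading 175.1
shift cm in tool axes [-0.16  0.02 -0.01]
turn deg 0.0942421953729422
[[200.76923689 413.55110124]]
```

View pics/s4c.png

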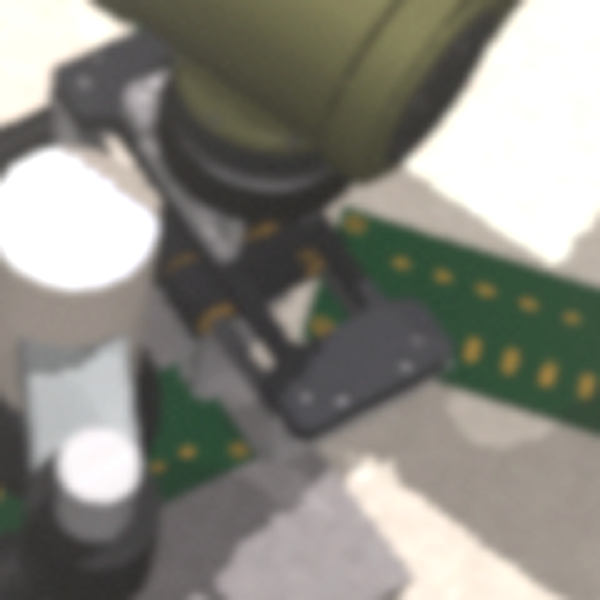

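Request:
play_rows(increments=[[[255, 0.05, 0, 0, 0], [255, 0, 0, 0, 0]]])

```text
time_s: 7.08
ee_pos: [0.5896, 0.1985, 0.0599]
eef_rot: [-2.862, 1.571, -2.948]
force: [-0.1, 0.9, 0.8]
grip_width: 0.0004
```

Request:
play_rows(increments=[[[255, 0.05, 0, 0, 0], [255, 0, 0, 0, 0]]])

```text
time_s: 7.25
ee_pos: [0.5896, 0.1985, 0.0593]
eef_rot: [-2.951, 1.571, -3.037]
force: [0.4, 0.4, 0.7]
grip_width: 0.0003
```

Request:
play_rows(increments=[[[255, 0.05, 0, 0, 0], [255, 0, 0, 0, 0]]])

```text
time_s: 7.42
ee_pos: [0.5896, 0.1985, 0.0588]
eef_rot: [-2.984, 1.571, -3.069]
force: [-0.3, 0.3, -0.3]
grip_width: 0.0006
```

Request:
play_rows(increments=[[[255, 0.1, 0, 0, 0], [255, 0, 0, 0, 0]]])

```text
time_s: 7.58
ee_pos: [0.5896, 0.1985, 0.0578]
eef_rot: [-2.74, 1.571, -2.826]
force: [-0.1, -0.7, 0.7]
grip_width: 0.0008
```

Request:
play_rows(increments=[[[255, 0.1, 0, 0, 0], [255, 0, 0, 0, 0]]])

```text
time_s: 7.75
ee_pos: [0.5896, 0.1985, 0.0567]
eef_rot: [-2.9, 1.571, -2.986]
force: [-1.4, 0.6, -0.5]
grip_width: 0.0004
```

Run:
```python
from h import *
cam('wrist','w2.png'); a=cam('scene','s5.png')
cv2.imwrite('pics/s5c.png',cv2.convertScaleAbs(cv2.resize(a[270:330,340:400,::-1],None,fx=10,fy=10,interpolation=cv2.INTER_CUBIC),alpha=1.8))
print((proj('scene',[ctrl.get_obs()['ee_pos']])-[340,270])*10,proj('wrist',[ctrl.get_obs()['ee_pos']]))
```

```text
[[299.97892078 334.25529904]] [[320.12434417 266.27549461]]
```

View pics/s5c.png

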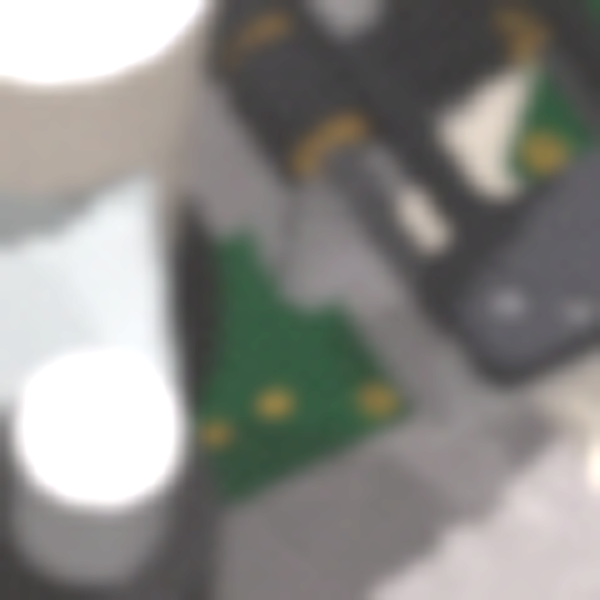

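View pics/w2.png

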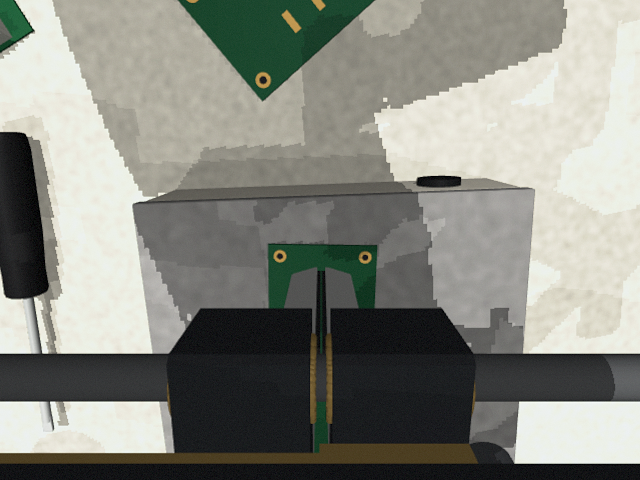

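Request:
play_rows(increments=[[[255, 0.1, 0, 0, 0], [255, 0, 0, 0, 0]]])

```text
time_s: 8.02
ee_pos: [0.5896, 0.1985, 0.0558]
eef_rot: [-2.724, 1.571, -2.809]
force: [-0.1, -0.6, -0.5]
grip_width: 0.0007
```

Request:
play_rows(increments=[[[255, 0.1, 0, 0, 0], [255, 0, 0, 0, 0]]])

```text
time_s: 8.18
ee_pos: [0.5896, 0.1985, 0.0548]
eef_rot: [-2.876, 1.571, -2.962]
force: [-1.1, 0.4, -0.4]
grip_width: 0.0003
```

Request:
play_rows(increments=[[[255, 0.1, 0, 0, 0], [255, 0, 0, 0, 0]]])

```text
time_s: 8.35
ee_pos: [0.5896, 0.1985, 0.0538]
eef_rot: [-2.836, 1.571, -2.922]
force: [-1.0, -0.3, 0.5]
grip_width: 0.0001
```

Request:
play_rows(increments=[[[255, 0.1, 0, 0, 0], [255, 0, 0, 0, 0]]])

```text
time_s: 8.52
ee_pos: [0.5896, 0.1985, 0.0527]
eef_rot: [-2.765, 1.571, -2.85]
force: [0.2, 0.5, -0.4]
grip_width: 0.0005
```

Request:
play_rows(increments=[[[255, 0.1, 0, 0, 0], [255, 0, 0, 0, 0]]])

```text
time_s: 8.68
ee_pos: [0.5896, 0.1985, 0.0518]
eef_rot: [-3.06, 1.571, 3.137]
force: [0.3, -0.4, 0.6]
grip_width: 0.0008
```

Run:
```python
from h import *
to([.5895,.1987,.062],175)
a=cam('wrist','w3.png'); print(proj('wrist',[ctrl.get_obs()['ee_pos']]))
b=cv2.imread('pics/w2.png')
v=np.hstack([x[230:330,260:390] for x in (b,a[:,:,::-1])])
cv2.imwrite('pics/w3c.png',cv2.resize(v,None,fx=3,fy=3))
a=cam('scene','s6.png')
cv2.imwrite('pics/s6c.png',cv2.convertScaleAbs(cv2.resize(a[270:330,340:400,::-1],None,fx=10,fy=10,interpolation=cv2.INTER_CUBIC),alpha=1.8))
```

```text
t 8.68 tcp [0.5896 0.1985 0.0518] F [ 0.3 -0.4  0.6] w 0.0008 camheading 175.1
shift cm in tool axes [-1.02  0.02 -0.01]
turn deg 0.0959821683497637
[[320.12434406 266.27544675]]
```

View pics/w3c.png

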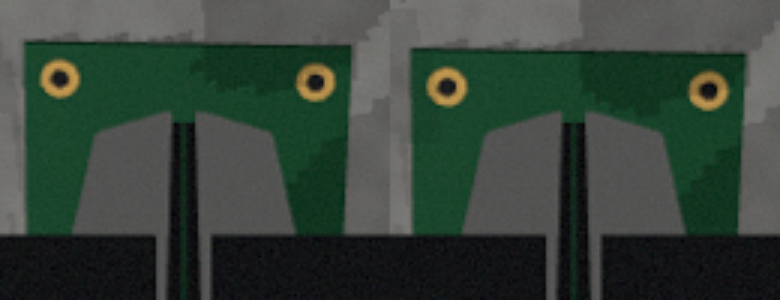

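View pics/s6c.png

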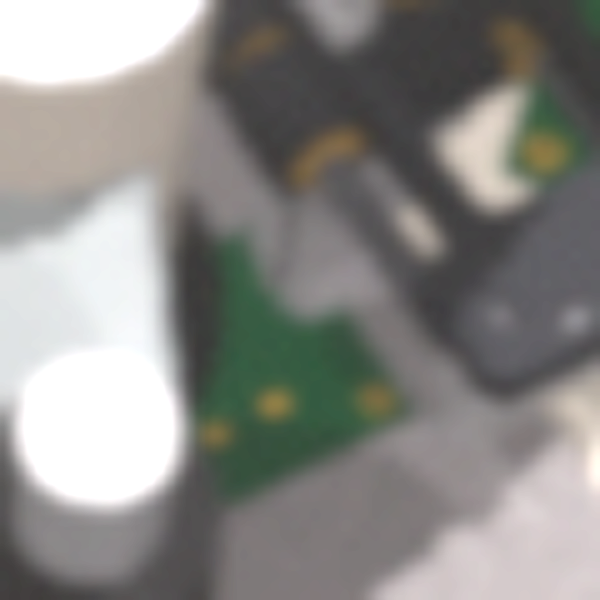

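Request:
play_rows(increments=[[[255, 0.1, 0, 0, 0], [255, 0.1, 0, 0, 0], [255, 0, 0, 0, 0]]])

```text
time_s: 9.03
ee_pos: [0.5895, 0.1985, 0.0497]
eef_rot: [-2.733, 1.57, -2.818]
force: [0.4, 0.3, -0.1]
grip_width: 0.0
```

Request:
play_rows(increments=[[[255, 0.1, 0, 0, 0], [255, 0.1, 0, 0, 0], [255, 0, 0, 0, 0]]])

```text
time_s: 9.28
ee_pos: [0.5895, 0.1985, 0.0477]
eef_rot: [-2.832, 1.57, -2.918]
force: [-0.9, 0.5, -1.1]
grip_width: 0.0005
```

Run:
```python
from h import *
a=cam('scene','s7.png')[:,:,::-1]; b=cv2.imread('pics/s5.png')
c=np.hstack([cv2.convertScaleAbs(x[260:330,330:400],alpha=2.2) for x in (b,a)])
cv2.imwrite('pics/d7.png',cv2.resize(c,None,fx=5.7,fy=5.7,interpolation=cv2.INTER_CUBIC))
p=ctrl.get_obs()['ee_pos']; 
for k in (0,.01,.02,.03,.04): print(k,(proj('scene',[p+[0,0,k]])-[330,260])*5.7+[399,0])
w=ray('wrist',[[316,267],[326,267]],p[2]+.015)
for z in (0,.01,.02,.03,.04): print(z,((ray('wrist',[[322,267]],p[2]+z)-p)*1000).round(1))
```

```text
0 [[624.80411566 257.94034992]]
0.01 [[627.29439345 246.39309295]]
0.02 [[629.82735187 234.64792859]]
0.03 [[632.40409768 222.69972499]]
0.04 [[635.02577619 210.54317134]]
0 [[0.5 0.9 0. ]]
0.01 [[-2.6  1.2 10. ]]
0.02 [[-5.8  1.4 20. ]]
0.03 [[-8.9  1.6 30. ]]
0.04 [[-12.    1.9  40. ]]
```

View pics/d7.png

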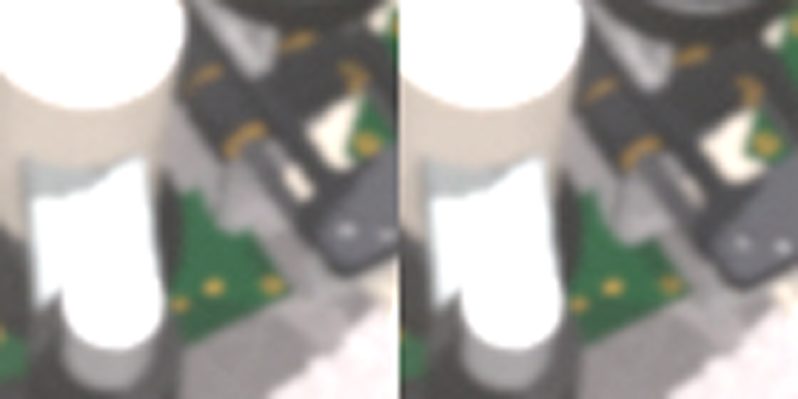

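Request:
play_rows(increments=[[[255, 0.1, 0, 0, 0], [255, 0.1, 0, 0, 0], [255, 0, 0, 0, 0]]])

```text
time_s: 9.58
ee_pos: [0.5895, 0.1985, 0.0457]
eef_rot: [-2.797, 1.57, -2.883]
force: [1.5, 0.3, 0.1]
grip_width: 0.0002
```

Request:
play_rows(increments=[[[255, 0.1, 0, 0, 0], [255, 0.1, 0, 0, 0], [255, 0, 0, 0, 0]]])

```text
time_s: 9.83
ee_pos: [0.5895, 0.1985, 0.0437]
eef_rot: [-2.828, 1.57, -2.914]
force: [-0.1, 0.0, 0.3]
grip_width: 0.0004
```

Request:
play_rows(increments=[[[255, 0.1, 0, 0, 0], [255, 0.1, 0, 0, 0], [255, 0, 0, 0, 0]]])

```text
time_s: 10.08
ee_pos: [0.5895, 0.1985, 0.0417]
eef_rot: [-2.875, 1.57, -2.961]
force: [0.1, -0.2, -0.9]
grip_width: 0.0005
```

Request:
play_rows(increments=[[[255, 0.1, 0, 0, 0], [255, 0.1, 0, 0, 0], [255, 0, 0, 0, 0]]])

```text
time_s: 10.33
ee_pos: [0.5895, 0.1985, 0.0397]
eef_rot: [-2.842, 1.57, -2.927]
force: [0.1, -0.8, -0.3]
grip_width: 0.0005
```

Request:
play_rows(increments=[[[255, 0.1, 0, 0, 0], [255, 0.1, 0, 0, 0], [255, 0, 0, 0, 0]]])

```text
time_s: 10.58
ee_pos: [0.5895, 0.1985, 0.0377]
eef_rot: [-2.837, 1.57, -2.923]
force: [0.2, -0.2, 0.7]
grip_width: 0.0
```

Run:
```python
from h import *
to([.5895,.1987,.062],175)
a=cam('wrist','w8.png')
b=cv2.imread('pics/w2.png')
v=np.hstack([x[220:330,260:390] for x in (b,a[:,:,::-1])])
cv2.imwrite('pics/w8c.png',cv2.resize(v,None,fx=3,fy=3))
a=cam('scene','s8.png')[:,:,::-1]; b=cv2.imread('pics/s7.png')
c=np.hstack([cv2.convertScaleAbs(x[230:330,310:410],alpha=1.8) for x in (b,a)])
cv2.imwrite('pics/d8.png',cv2.resize(c,None,fx=4,fy=4,interpolation=cv2.INTER_CUBIC))
```

```text
t 10.58 tcp [0.5895 0.1985 0.0377] F [ 0.2 -0.2  0.7] w 0.0 camheading 175.1
shift cm in tool axes [-2.43  0.02 -0.01]
turn deg 0.09610809561669953
```

View pics/w8c.png

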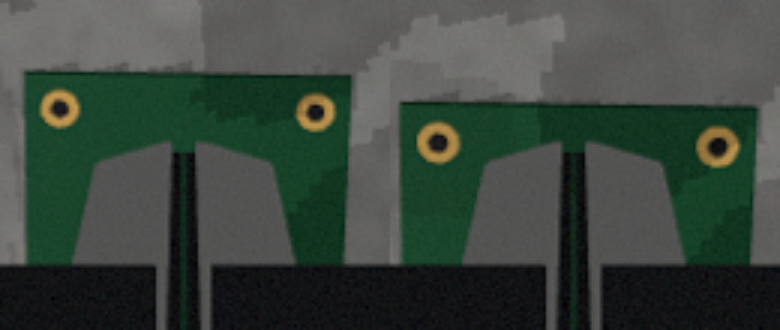

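View pics/d8.png

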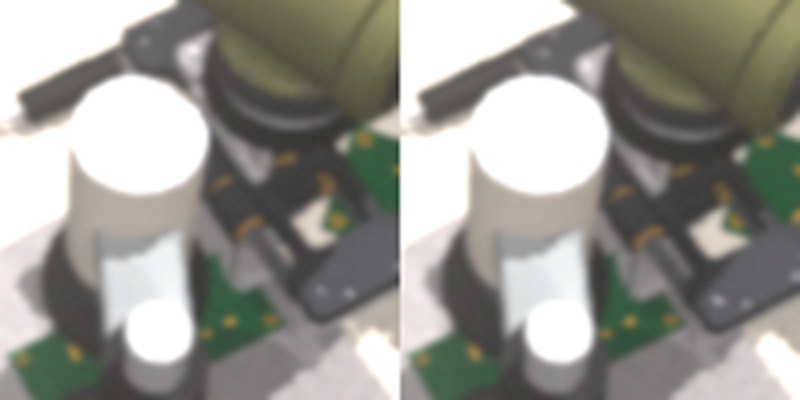

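The wrist view shows the tips still about 14 mm above the board. The real fingertips sit roughly 37 mm short of the reported TCP, so I'll continue down by contact.

Request:
play_rows(increments=[[[255, 0.2, 0, 0, 0], [255, 0.2, 0, 0, 0], [255, 0.2, 0, 0, 0], [255, 0, 0, 0, 0]]])

```text
time_s: 11.02
ee_pos: [0.5894, 0.1985, 0.0314]
eef_rot: [-2.828, 1.57, -2.913]
force: [-0.6, -0.1, 0.8]
grip_width: 0.0005
```

Request:
play_rows(increments=[[[255, 0.1, 0, 0, 0], [255, 0.1, 0, 0, 0], [255, 0, 0, 0, 0]]])

```text
time_s: 11.27
ee_pos: [0.5896, 0.1985, 0.0297]
eef_rot: [-2.818, 1.571, -2.904]
force: [-0.2, 0.5, 0.2]
grip_width: 0.0006
```

Request:
play_rows(increments=[[[255, 0.1, 0, 0, 0], [255, 0.1, 0, 0, 0], [255, 0, 0, 0, 0]]])

```text
time_s: 11.52
ee_pos: [0.5896, 0.1985, 0.0278]
eef_rot: [-2.707, 1.571, -2.792]
force: [0.5, 0.2, 0.1]
grip_width: 0.0002
```

Run:
```python
from h import *
a=cam('wrist','w9.png')
cv2.imwrite('pics/w9c.png',cv2.resize(a[200:360,230:420,::-1],None,fx=3,fy=3))
```

```text
(no output)
```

View pics/w9c.png

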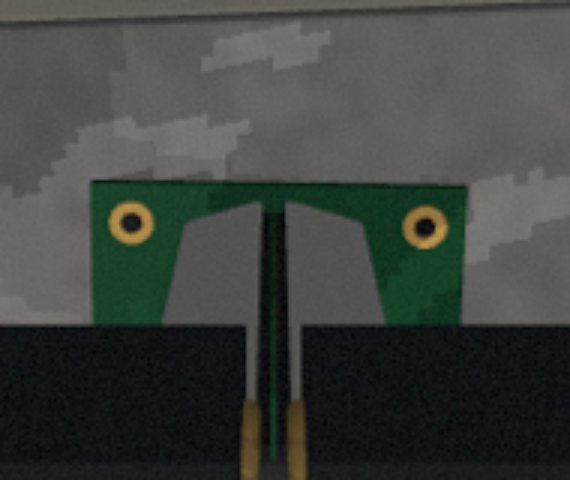

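Request:
play_rows(increments=[[[255, 0.1, 0, 0, 0], [255, 0.1, 0, 0, 0], [255, 0, 0, 0, 0]]])

```text
time_s: 11.82
ee_pos: [0.59, 0.1986, 0.0264]
eef_rot: [0.386, 1.57, 0.3]
force: [-0.8, -0.8, 3.7]
grip_width: 0.0004
```

Request:
play_rows(increments=[[[255, 0.1, 0, 0, 0], [255, 0, 0, 0, 0]]])

```text
time_s: 11.98
ee_pos: [0.5904, 0.1988, 0.0264]
eef_rot: [0.391, 1.568, 0.305]
force: [-2.1, 0.2, 11.8]
grip_width: 0.0002
```

Request:
play_rows(increments=[[[255, 0.1, 0, 0, 0], [255, 0, 0, 0, 0]]])

```text
time_s: 12.15
ee_pos: [0.5909, 0.199, 0.0263]
eef_rot: [0.389, 1.567, 0.303]
force: [-2.7, -0.3, 19.3]
grip_width: 0.0003
```

Request:
play_rows(increments=[[[255, -0.12, 0, -0.2, 0], [255, 0, 0, -0.25, 0], [255, 0, 0, -0.25, 0], [255, 0, 0, -0.25, 0], [255, 0, 0, -0.25, 0], [255, 0, 0, -0.25, 0], [255, 0, 0, -0.25, 0], [255, 0, 0, -0.25, 0], [255, 0, 0, -0.25, 0], [255, 0, 0, 0, 0]]])

```text
time_s: 12.98
ee_pos: [0.5684, 0.2006, 0.0264]
eef_rot: [0.335, 1.568, 0.25]
force: [0.2, 1.4, 9.6]
grip_width: 0.0008
```

Run:
```python
from h import *
to([.5895,.1987,.062],175)
cam('wrist','w10.png')
```

```text
t 12.98 tcp [0.5684 0.2006 0.0264] F [0.2 1.4 9.6] w 0.0008 camheading 175.1
shift cm in tool axes [-3.56 -0.01  2.12]
turn deg 0.09547864251717897
```

View pics/w10.png

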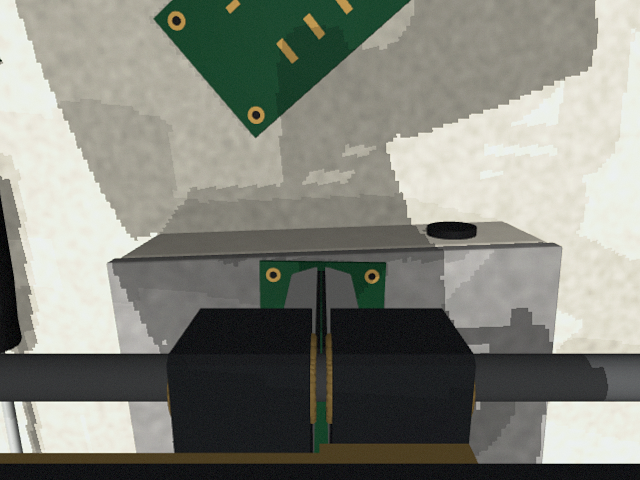

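Request:
play_rows(increments=[[[255, -0.3, 0, 0, 0], [255, -0.2, 0, 0.2, 0], [255, 0, 0, 0.4, 0], [255, 0, 0, 0.5, 0], [255, 0, 0, 0.5, 0], [255, 0, 0, 0.4, 0], [255, 0.2, 0, 0, 0], [255, 0.2, 0, 0, 0], [255, 0.1, 0, 0, 0], [255, 0, 0, 0, 0]]])

```text
time_s: 13.87
ee_pos: [0.5884, 0.1988, 0.0264]
eef_rot: [0.279, 1.569, 0.193]
force: [-0.6, -0.4, 10.7]
grip_width: 0.0003
```

Request:
play_rows(increments=[[[255, 0, 0, -0.2, 0], [255, 0, 0, -0.25, 0], [255, 0, 0, -0.25, 0], [255, 0, 0, -0.25, 0], [255, 0, 0, -0.25, 0], [255, 0, 0, -0.25, 0], [255, 0, 0, -0.25, 0], [255, 0, 0, -0.25, 0], [255, 0, 0, -0.05, 0], [255, 0, 0, 0, 0]]])

```text
time_s: 14.7
ee_pos: [0.5686, 0.2007, 0.0264]
eef_rot: [0.336, 1.568, 0.25]
force: [-0.7, -0.1, 10.7]
grip_width: 0.0004
```

Run:
```python
from h import *
to([.5895,.1987,.062],175)
cam('wrist','w11.png')
```

```text
t 14.7 tcp [0.5686 0.2007 0.0264] F [-0.7 -0.1 10.7] w 0.0004 camheading 175.1
shift cm in tool axes [-3.56 -0.01  2.11]
turn deg 0.1003883600163249
```

View pics/w11.png

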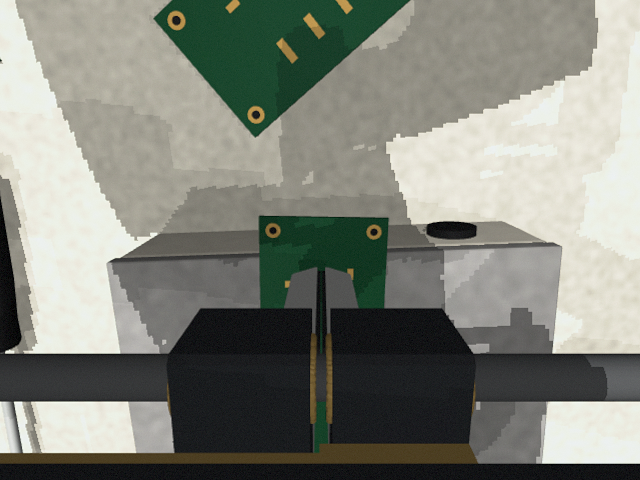

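Works well. Third stroke the same.

Request:
play_rows(increments=[[[255, -0.3, 0, 0, 0], [255, -0.2, 0, 0.2, 0], [255, 0, 0, 0.4, 0], [255, 0, 0, 0.5, 0], [255, 0, 0, 0.5, 0], [255, 0, 0, 0.4, 0], [255, 0.2, 0, 0, 0], [255, 0.2, 0, 0, 0], [255, 0.1, 0, 0, 0], [255, 0, 0, 0, 0]]])

```text
time_s: 15.58
ee_pos: [0.5884, 0.1988, 0.0264]
eef_rot: [0.256, 1.569, 0.17]
force: [-1.6, -1.2, 11.2]
grip_width: 0.0005
```

Request:
play_rows(increments=[[[255, 0, 0, -0.2, 0], [255, 0, 0, -0.25, 0], [255, 0, 0, -0.25, 0], [255, 0, 0, -0.25, 0], [255, 0, 0, -0.25, 0], [255, 0, 0, -0.25, 0], [255, 0, 0, -0.25, 0], [255, 0, 0, -0.25, 0], [255, 0, 0, 0, 0]]])

```text
time_s: 16.33
ee_pos: [0.5689, 0.2007, 0.0264]
eef_rot: [0.338, 1.568, 0.252]
force: [-0.5, -0.2, 10.4]
grip_width: 0.0004
```

Run:
```python
from h import *
o=ctrl.get_obs()
to([.5895,.1987,.062],175)
a=cam('wrist','w12.png')
z=.062-.0355  # board top in TCP z terms
g=(a[:,:,1].astype(int)>a[:,:,0]*1.5)&(a[:,:,1]>a[:,:,2]*1.3)
g[:140]=0; g[310:]=0
c=max(cv2.findContours(g.astype(np.uint8),0,2)[0],key=cv2.contourArea); print(cv2.boundingRect(c))
```

```text
t 16.33 tcp [0.5689 0.2007 0.0264] F [-0.5 -0.2 10.4] w 0.0004 camheading 175.1
shift cm in tool axes [-3.56 -0.02  2.08]
turn deg 0.1040420601171661
(259, 169, 132, 141)
```

View pics/w12.png

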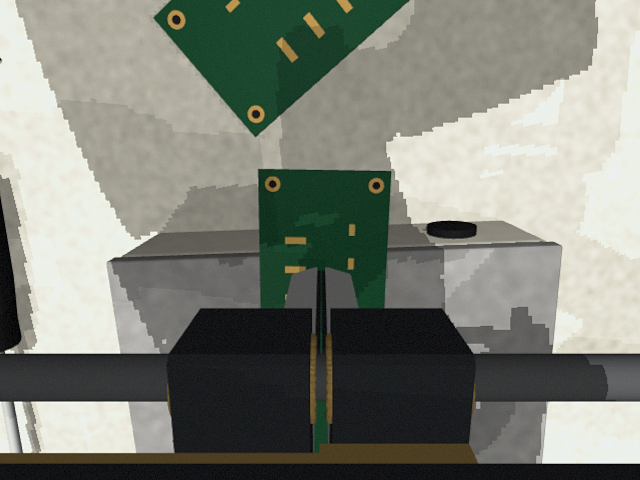

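Run:
```python
from h import *
P=ray('wrist',[[258,170],[391,172]],.062); print('board near corners',P.round(4), np.linalg.norm(P[0]-P[1]))
Q=ray('wrist',[[109,261],[560,246],[259,256],[390,251]],.060); print('base edge',Q.round(4),np.linalg.norm(Q[0]-Q[1]))
m=P.mean(0)[:2]; a,b=Q[0][:2],Q[1][:2]; u=(b-a)/np.linalg.norm(b-a); n=np.array([-u[1],u[0]])
print('overhang mm',(m-a)@n*1000,'base yaw',np.degrees(np.arctan2(-u[0],u[1])), 'board yaw',np.degrees(np.arctan2(*(-(P[1]-P[0])[:2]*[1,-1]))))
```

```text
board near corners [[0.5145 0.1797 0.062 ]
 [0.5199 0.2341 0.062 ]] 0.05463959462761757
base edge [[0.5482 0.1101 0.06  ]
 [0.558  0.3058 0.06  ]
 [0.5515 0.1755 0.06  ]
 [0.5541 0.2324 0.06  ]] 0.19593267144091153
overhang mm 35.86265172291258 base yaw -2.8763367921566902 board yaw -5.700737992173948
```

Request:
play_rows(increments=[[[255, -0.5, 0, 0, 0], [255, -1, 0, 0, 0], [255, -1, 0, 0, 0], [0, 0, 0, -0.9, 0.6], [0, 0, 0, -0.9, 0], [0, 0, 0, -0.9, 0], [0, 0, 0, -0.9, 0], [0, 0, 0, 0, 0], [0, 0, 0, 0, 0], [0, 0, 0, 0, 0], [0, 0, 0, 0, 0]]])

```text
time_s: 17.3
ee_pos: [0.5327, 0.2036, 0.0502]
eef_rot: [0.053, 1.571, -0.043]
force: [0.5, -0.6, -0.2]
grip_width: 0.0508
```

Run:
```python
from h import *
to([.532,.2055,.0085],174.5)
a=cam('wrist','w13.png')
P=ray('wrist',[[212,270],[432,270]],.085)
```

```text
t 17.3 tcp [0.5327 0.2036 0.0502] F [ 0.5 -0.6 -0.2] w 0.0508 camheading 174.5
shift cm in tool axes [ 4.17  0.18 -0.09]
turn deg -0.01298231760017643
```

View pics/w13.png

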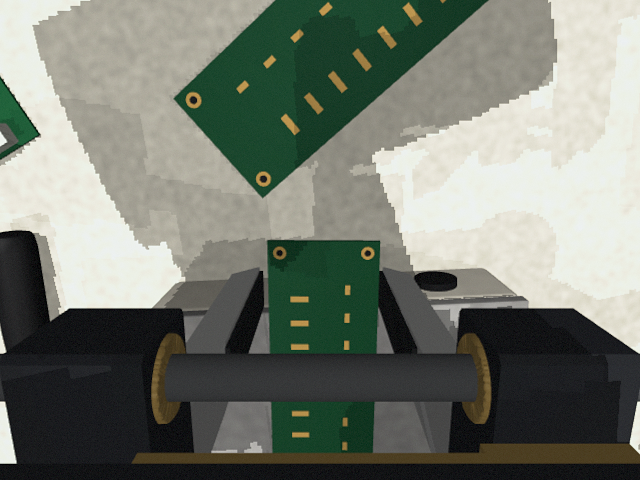

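Request:
play_rows(increments=[[[0, 0, 0.1, 0, 0], [0, 0, 0, 0, 0], [0, 0, 0, 0, 0], [0, 0, 0, 0, 0], [0, 0, 0, 0, 0], [0, 0.5, 0, 0, 0], [0, 0.8, 0, 0, 0], [0, 0.8, 0, 0, 0], [0, 0.8, 0, 0, 0], [0, 0.8, 0, 0, 0], [0, 0.5, 0, 0, 0], [0, 0, 0, 0, 0]]])

```text
time_s: 18.35
ee_pos: [0.5318, 0.2045, 0.0066]
eef_rot: [-2.751, 1.569, -2.847]
force: [-0.1, 0.0, 0.2]
grip_width: 0.0938
```

Run:
```python
from h import *
to([.532,.2055,.0085],174.5)
a=cam('wrist','w14.png')
```

```text
t 18.35 tcp [0.5318 0.2045 0.0066] F [-0.1  0.   0.2] w 0.0938 camheading 174.5
shift cm in tool axes [-0.19  0.11  0.01]
turn deg -0.010897058657150183
```

View pics/w14.png

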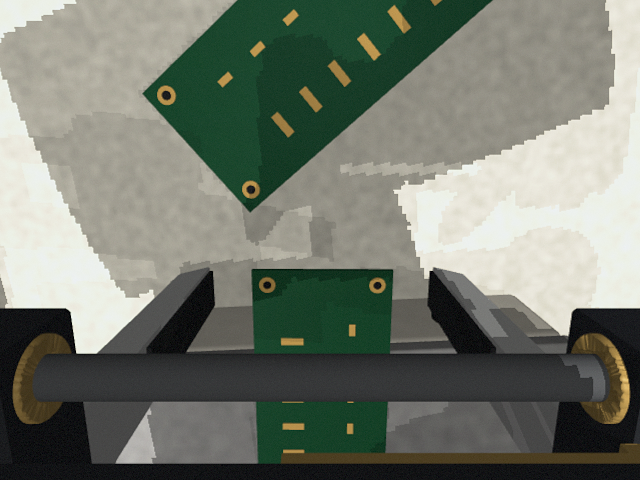

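Request:
play_rows(increments=[[[255, 0, 0, 0, 0], [255, 0, 0, 0, 0], [255, 0, 0, 0, 0], [255, 0, 0, 0, 0], [255, 0, 0, 0, 0], [255, 0, 0, 0, 0], [255, 0, 0, 0, 0], [255, 0, 0, 0, 0]]], newtons=25)

```text
time_s: 19.07
ee_pos: [0.5325, 0.2047, 0.0082]
eef_rot: [0.463, 1.571, 0.367]
force: [0.2, 0.6, 0.7]
grip_width: 0.0538
```

Request:
play_rows(increments=[[[255, -0.2, 0, 0, 0], [255, -0.3, 0, 0, 0], [255, -0.5, 0, 0, 0], [255, 0, 0, 0, 0], [255, 0, 0, 0, 0]]])

```text
time_s: 19.48
ee_pos: [0.5327, 0.2048, 0.0186]
eef_rot: [0.403, 1.57, 0.307]
force: [0.2, 0.2, -0.4]
grip_width: 0.0538
```

Run:
```python
from h import *
to([.532,.2055,.0085],174.5)
a=cam('wrist','w15.png'); a=cam('scene','s15.png')
cv2.imwrite('pics/s15c.png',cv2.convertScaleAbs(cv2.resize(a[220:380,300:480,::-1],None,fx=4,fy=4,interpolation=cv2.INTER_CUBIC),alpha=1.5))
```

```text
t 19.48 tcp [0.5327 0.2048 0.0186] F [ 0.2  0.2 -0.4] w 0.0538 camheading 174.5
shift cm in tool axes [ 1.01  0.07 -0.08]
turn deg -0.005678860775390149
```

View pics/w15.png

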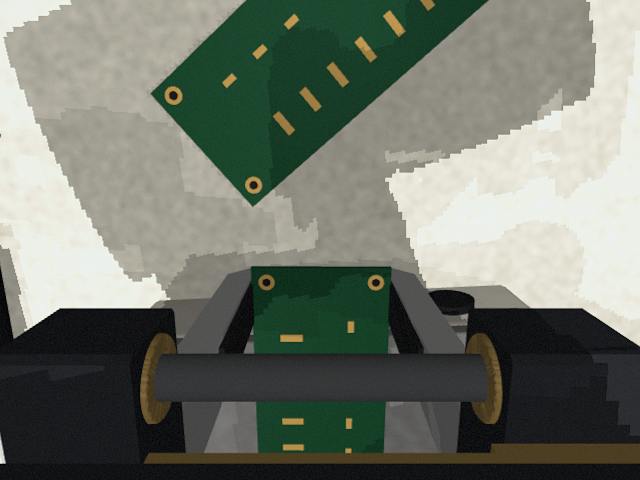

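View pics/s15c.png

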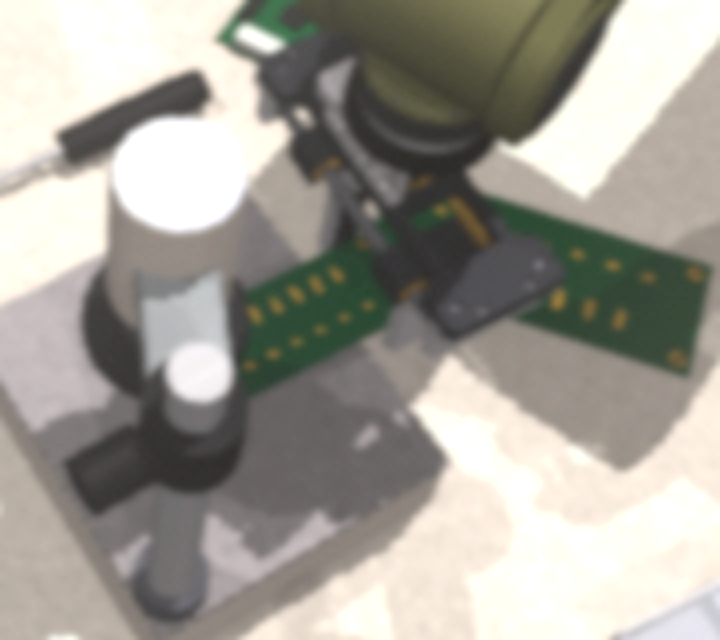

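The board is gripped and lifted level. While the arm is here, I'll measure the fixture more precisely from both cameras.

Run:
```python
from h import *
t=np.mean([cam('top').astype(float) for _ in range(2)],0); s=np.mean([cam('scene').astype(float) for _ in range(2)],0)
f=lambda a,v,u,n,k,nm: cv2.imwrite('pics/'+nm,cv2.convertScaleAbs(cv2.resize(a[v:v+n,u:u+n,::-1],None,fx=k,fy=k,interpolation=cv2.INTER_LANCZOS4),alpha=1.4))
f(t,190,365,68,8.8,'ft.png'); f(s,165,215,80,7.5,'fs.png')
```

```text
(no output)
```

View pics/ft.png

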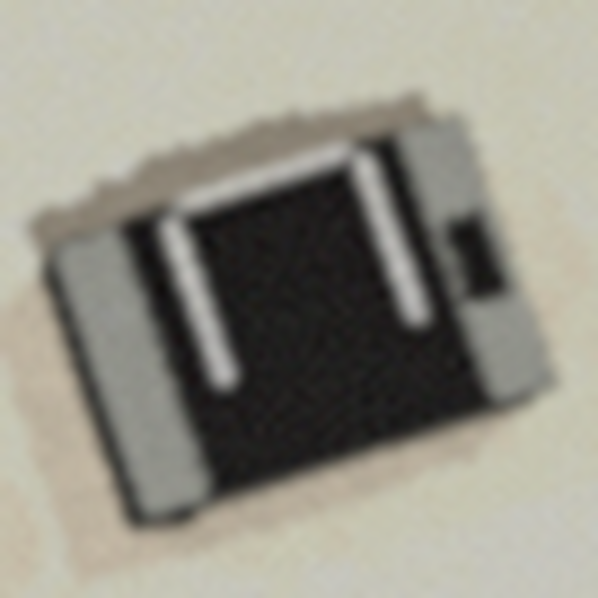

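View pics/fs.png

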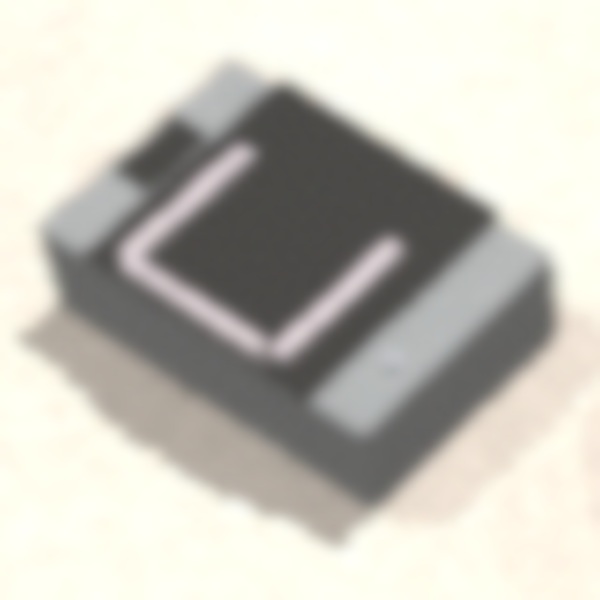

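Run:
```python
from h import *
from scipy.optimize import least_squares
a=np.array
model=a([[50,75,50],[-50,75,50],[-50,-75,50],[50,-75,50],[-15,34,55],[-15,-34,55]])/1000.
top=(a([[57,247],[148,520],[553,385],[462,120],[222,391],[417,328]])+.5)/8.8-.5+[365,190]
sc=(a([[365,437],[552,262],[235,62],[42,230],[399,236],[253,147]])+.5)/7.5-.5+[215,165]
for n,o in (('top',top),('scene',sc)):
    W=a([ray(n,o[i],model[i,2])[0,:2] for i in range(6)])
    print(n,W.round(4).tolist())
    for idx in (range(4),range(6),[4,5]):
        idx=list(idx); m=model[idx,:2]; w=W[idx]; mc=m-m.mean(0); wc=w-w.mean(0)
        th=np.arctan2((mc[:,0]*wc[:,1]-mc[:,1]*wc[:,0]).sum(),(mc*wc).sum()); c,s=np.cos(th),np.sin(th); Rm=a([[c,-s],[s,c]])
        t=w.mean(0)-Rm@m.mean(0); print(idx,t.round(4),np.degrees(th).round(2),'res',((w-(m@Rm.T+t))*1000).round(1).tolist())
```

```text
top [[0.6714, -0.1311], [0.5779, -0.162], [0.626, -0.2993], [0.7175, -0.2697], [0.6216, -0.1865], [0.6441, -0.2525]]
[0, 1, 2, 3] [ 0.6482 -0.2155] 18.61 res [[-0.2, -2.6], [1.0, -1.6], [1.2, 3.2], [-2.0, 1.0]]
[0, 1, 2, 3, 4, 5] [ 0.6478 -0.2153] 18.59 res [[0.1, -2.9], [1.4, -1.9], [1.6, 2.9], [-1.6, 0.7], [-1.2, 1.3], [-0.3, -0.3]]
[4, 5] [ 0.6471 -0.2147] 18.8 res [[-0.3, 0.9], [0.3, -0.9]]
scene [[0.6734, -0.1245], [0.5837, -0.1539], [0.6299, -0.294], [0.7218, -0.262], [0.623, -0.1886], [0.6452, -0.2511]]
[0, 1, 2, 3] [ 0.6522 -0.2086] 18.77 res [[-2.0, -3.0], [2.9, -0.2], [0.9, 1.7], [-1.8, 1.5]]
[0, 1, 2, 3, 4, 5] [ 0.6509 -0.2107] 18.99 res [[-0.4, -1.0], [4.4, 2.2], [1.8, 3.9], [-0.7, 3.4], [-2.6, -5.2], [-2.5, -3.4]]
[4, 5] [ 0.6483 -0.2149] 19.55 res [[0.3, -0.8], [-0.3, 0.8]]
```

Run:
```python
from h import *
o=ctrl.get_obs()
P=ray('wrist',[[253,268],[390,267.5]],.0725); M=R.from_euler('xyz',o['eef_rot']).as_matrix()
print(((P-o['ee_pos'])@M*1000).round(1), np.linalg.norm(P[0]-P[1]))
```

```text
[[-54.5 -25.9 -16.2]
 [-54.5  27.1 -16.5]] 0.05306658755494909
```

Request:
play_rows(increments=[[[255, -0.5, 0, 0, 0], [255, -1, 0, 0, 0], [255, -0.8, 0, -0.5, 0], [255, 0, 0, -1.2, 0], [255, 0, 0, -1.8, 0], [255, 0, 0, -2, 0], [255, 0, 0, -2, 0], [255, -1, 0, -2, 0], [255, -2, 0, -1, 0], [255, -2, 0, 0, 0], [255, -1, 0, 0, 0], [255, 0, 0, 0, 0]]])

```text
time_s: 20.78
ee_pos: [0.4291, 0.2153, 0.1039]
eef_rot: [0.486, 1.566, 0.39]
force: [-0.9, 0.1, -0.9]
grip_width: 0.0539
```

Run:
```python
from h import *
to([.46,-.22,.10],198.9)
cam('wrist','w16.png')
```

```text
t 20.78 tcp [0.4291 0.2153 0.1039] F [-0.9  0.1 -0.9] w 0.0539 camheading 174.5
shift cm in tool axes [  0.32 -43.04   7.24]
turn deg -24.39633771404675
```

View pics/w16.png

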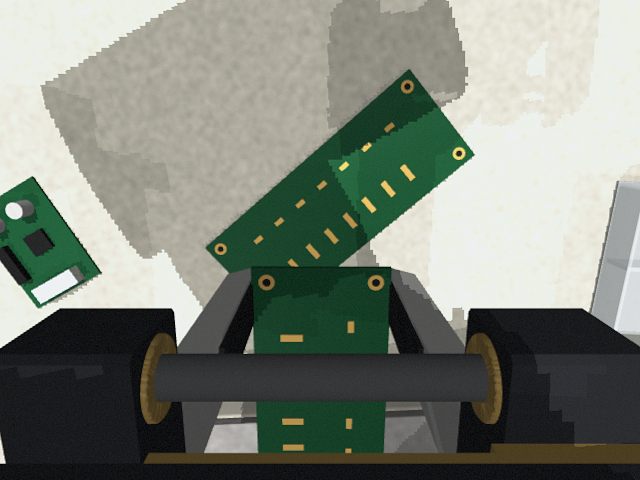

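Request:
play_rows(increments=[[[255, 0, -0.8, 0.2, 0], [255, 0, -1.6, 0.3, 0], [255, 0, -2.2, 0.4, 0], [255, 0, -2.2, 0.4, 0], [255, 0, -2.2, 0.4, 0], [255, 0, -2.2, 0.4, 0], [255, 0, -2.2, 0.4, 0], [255, 0, -2.2, 0.4, 0], [255, 0, -2.2, 0.4, 0], [255, 0, -2.2, 0.4, 0], [255, 0, -2.2, 0.4, 0], [255, 0, -2.2, 0.4, 0]]])

```text
time_s: 21.83
ee_pos: [0.4486, -0.0341, 0.0999]
eef_rot: [3.117, 1.569, 3.02]
force: [0.7, -0.4, -0.9]
grip_width: 0.0533
```

Request:
play_rows(increments=[[[255, 0, -2.2, 0.4, 0], [255, 0, -2.2, 0.4, 0], [255, 0, -2.2, 0.4, 0], [255, 0, -2.2, 0.4, 0], [255, 0, -2.2, 0.4, 0], [255, 0, -2.2, 0.4, 0], [255, 0, -2.2, 0.3, 0], [255, 0, -2.2, 0.2, 0], [255, 0, -0.7, 0, 0], [255, 0, 0, 0, 0]]])

```text
time_s: 22.67
ee_pos: [0.4597, -0.2187, 0.0998]
eef_rot: [2.793, 1.569, 2.694]
force: [0.1, 0.4, -0.8]
grip_width: 0.0538
```

Request:
play_rows(increments=[[[255, 0, 0, 0, -2], [255, 0, 0, 0, -4], [255, 0, 0, 0, -5], [255, 0, 0, 0, -5], [255, 0, 0, 0, -4], [255, 0, 0, 0, -3], [255, 0, 0, 0, -1.4], [255, 0, 0, 0, 0], [255, 0, 0, 0, 0]]])

```text
time_s: 23.42
ee_pos: [0.4605, -0.2169, 0.1009]
eef_rot: [2.237, 1.57, 2.565]
force: [0.3, -1.0, 0.1]
grip_width: 0.0539
```

Run:
```python
from h import *
to([.5694,-.2423,.05],198.9)
cam('wrist','w17.png');cam('top','t17.png')
```

```text
t 23.42 tcp [ 0.4605 -0.2169  0.1009] F [ 0.3 -1.   0.1] w 0.0539 camheading -161.2
shift cm in tool axes [ 5.08 -5.92  9.49]
turn deg -0.071873429312177
```

View pics/t17.png

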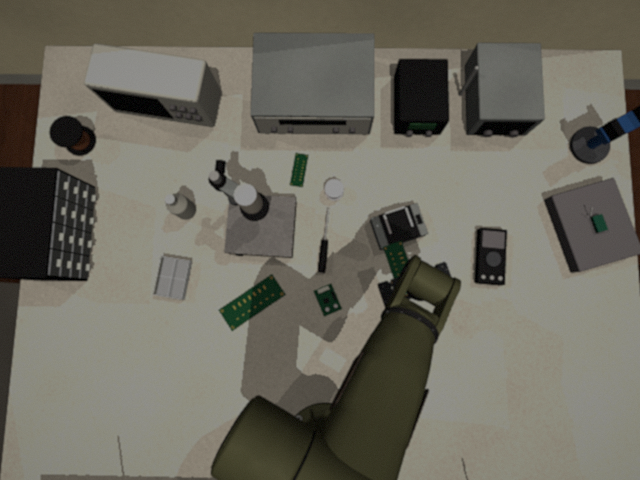

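View pics/w17.png

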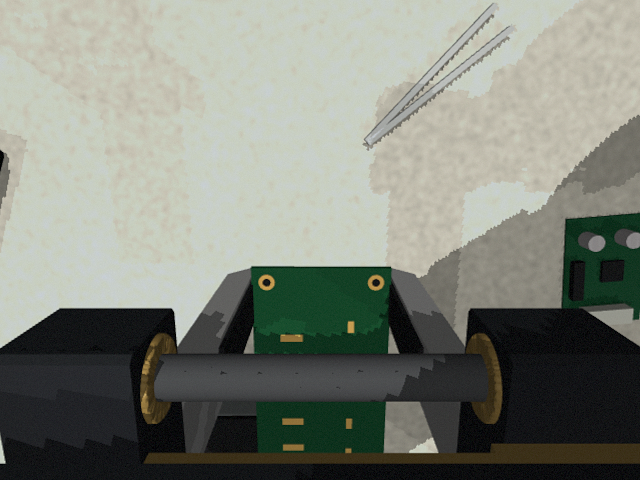

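Request:
play_rows(increments=[[[255, 0.2, -0.4, 0.6, 0], [255, 0.5, -0.8, 1.2, 0], [255, 0.8, -1, 1.6, 0], [255, 1, -1, 1.6, 0], [255, 1, -1, 1.6, 0], [255, 0.8, -1, 1.5, 0], [255, 0.5, -0.5, 0.9, 0], [255, 0.28, -0.22, 0.49, 0], [255, 0, 0, 0, 0], [255, 0, 0, 0, 0]]])

```text
time_s: 24.35
ee_pos: [0.5694, -0.2425, 0.0502]
eef_rot: [2.441, 1.57, 2.77]
force: [0.3, -0.2, -0.2]
grip_width: 0.0535
```

Run:
```python
from h import *
to([.5694,-.2423,.01],198.9)
f=lambda a,v,u,n,k,nm: cv2.imwrite('pics/'+nm,cv2.convertScaleAbs(cv2.resize(a[v:v+n,u:u+n,::-1],None,fx=k,fy=k,interpolation=cv2.INTER_CUBIC),alpha=1.6))
t=cam('top'); s=cam('scene')
f(t,190,365,68,8.8,'ft18.png'); f(s,140,205,110,5.4,'fs18.png')
```

```text
t 24.35 tcp [ 0.5694 -0.2425  0.0502] F [ 0.3 -0.2 -0.2] w 0.0535 camheading -161.1
shift cm in tool axes [4.02 0.02 0.  ]
turn deg -0.008647743288975107
```

View pics/ft18.png

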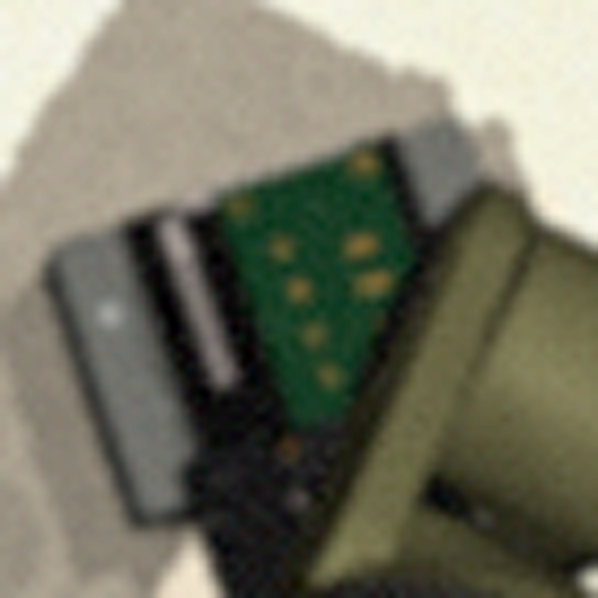

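View pics/fs18.png

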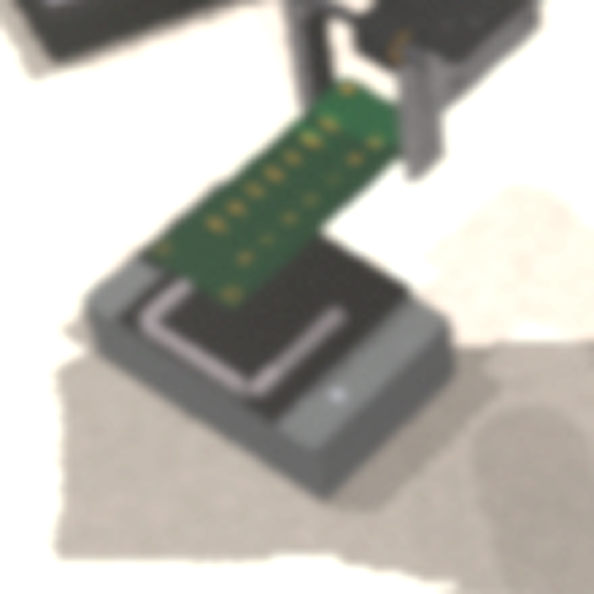

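Run:
```python
from h import *
a=np.array; th=np.radians(18.9); Rm=a([[np.cos(th),-np.sin(th)],[np.sin(th),np.cos(th)]]); c=a([.6477,-.2148])
f=lambda P: ((P[:,:2]-c)@Rm*1000).round(1).tolist()
for z in (.098,.104): 
    print(z,f(ray('top',(a([[221,203],[384,141],[290,425]])+.5)/8.8-.5+[365,190],z)), f(ray('scene',(a([[142,258],[233,308],[345,82]])+.5)/5.4-.5+[205,140],z)))
```

```text
0.098 [[39.2, 22.9], [42.2, -35.0], [-37.6, 25.7]] [[44.3, -30.4], [40.8, 22.4], [-96.2, -30.5]]
0.104 [[38.3, 24.1], [41.3, -33.5], [-38.1, 26.9]] [[47.5, -26.0], [44.0, 26.4], [-92.0, -26.2]]
```

Request:
play_rows(increments=[[[255, 0.5, 0, 0, 0], [255, 1, 0, 0, 0], [255, 1, 0, 0, 0], [255, 0.8, 0, 0, 0], [255, 0.4, 0, 0, 0], [255, 0, 0, 0, 0], [255, 0, 0, 0, 0]]])

```text
time_s: 25.03
ee_pos: [0.5696, -0.2426, 0.0131]
eef_rot: [2.399, 1.57, 2.728]
force: [-0.1, 0.5, -0.6]
grip_width: 0.0537
```

Run:
```python
from h import *
to([.5694,-.2423,.0],198.9)
f=lambda a,v,u,n,k,nm: cv2.imwrite('pics/'+nm,cv2.convertScaleAbs(cv2.resize(a[v:v+n,u:u+n,::-1],None,fx=k,fy=k,interpolation=cv2.INTER_CUBIC),alpha=1.6))
t=cam('top'); s=cam('scene')
f(t,190,365,68,8.8,'ft19.png'); f(s,160,215,80,7.5,'fs19.png'); cam('wrist','w19.png')
```

```text
t 25.03 tcp [ 0.5696 -0.2426  0.0131] F [-0.1  0.5 -0.6] w 0.0537 camheading -161.1
shift cm in tool axes [ 1.31  0.03 -0.  ]
turn deg -0.004164767128031599
```

View pics/ft19.png

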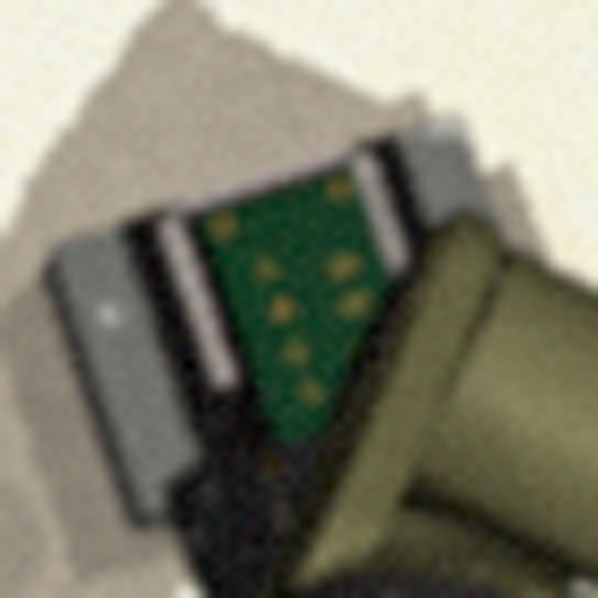

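View pics/fs19.png

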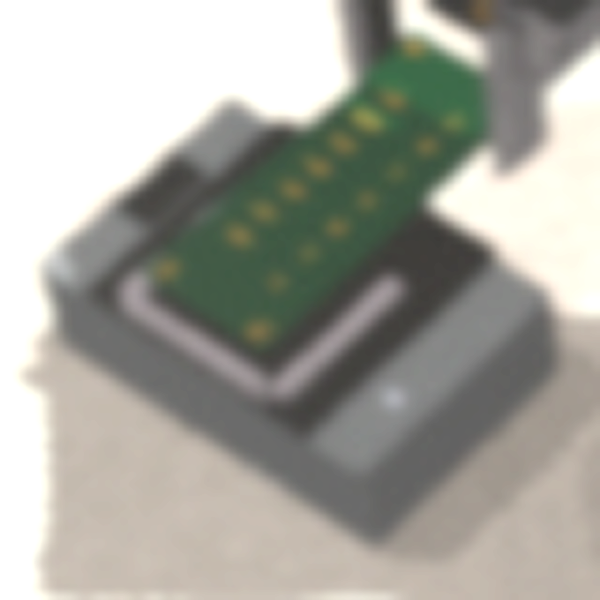

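View pics/w19.png

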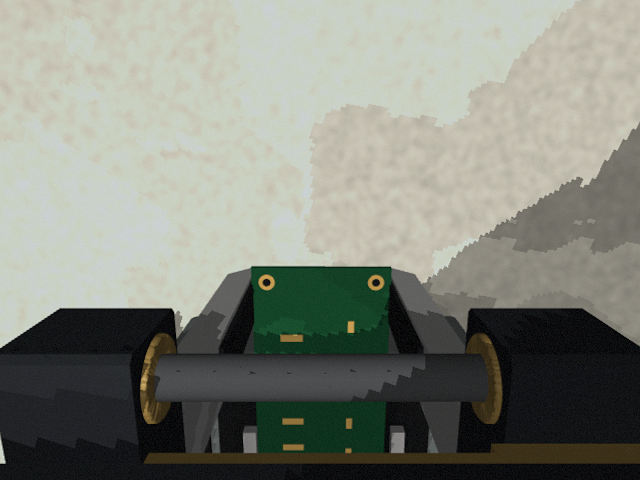

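Run:
```python
from h import *
a=np.array; th=np.radians(18.9); Rm=a([[np.cos(th),-np.sin(th)],[np.sin(th),np.cos(th)]]); c=a([.6477,-.2148])
f=lambda P: ((P[:,:2]-c)@Rm*1000).round(1).tolist()
print(f(ray('top',(a([[200,217],[358,172],[273,440]])+.5)/8.8-.5+[365,190],.067)), f(ray('scene',(a([[147,283],[262,352],[410,37]])+.5)/7.5-.5+[215,160],.067)))
print('wrist guide outer ends/ inner',f(ray('wrist',[[243,426],[257,426],[390,426],[404,426]],.055)),'board',f(ray('wrist',[[257,440],[386,440],[252,268],[390,268]],.067)))
```

```text
[[41.6, 25.0], [39.7, -30.7], [-37.7, 26.7]] [[46.6, -23.7], [44.9, 26.6], [-92.1, -28.0]]
wrist guide outer ends/ inner [[-18.5, -36.2], [-18.5, -29.7], [-18.6, 31.4], [-18.6, 37.9]] board [[-20.7, -27.9], [-20.7, 27.7], [-98.3, -27.3], [-98.3, 26.6]]
```

Request:
play_rows(increments=[[[255, 0, 0.1, -0.25, 0], [255, 0.3, 0, 0, 0], [255, 0.3, 0, 0, 0], [255, 0.2, 0, 0, 0], [255, 0, 0, 0, 0], [255, 0, 0, 0, 0]]])

```text
time_s: 25.68
ee_pos: [0.5669, -0.2424, 0.0051]
eef_rot: [2.305, 1.57, 2.635]
force: [-0.8, -0.0, -0.6]
grip_width: 0.0545
```

Run:
```python
from h import *
to([.5694,-.2423,.0],198.9)
f=lambda a,v,u,n,k,nm: cv2.imwrite('pics/'+nm,cv2.convertScaleAbs(cv2.resize(a[v:v+n,u:u+n,::-1],None,fx=k,fy=k,interpolation=cv2.INTER_CUBIC),alpha=1.6))
t=cam('top'); s=cam('scene')
f(t,190,365,68,8.8,'ft20.png'); f(s,160,215,80,7.5,'fs20.png'); w=cam('wrist','w20.png'); f(w,260,220,200,4,'w20c.png')
```

```text
t 25.68 tcp [ 0.5669 -0.2424  0.0051] F [-0.8 -0.  -0.6] w 0.0545 camheading -161.1
shift cm in tool axes [ 0.51 -0.07  0.25]
turn deg -0.0023010847332898265
```

View pics/ft20.png

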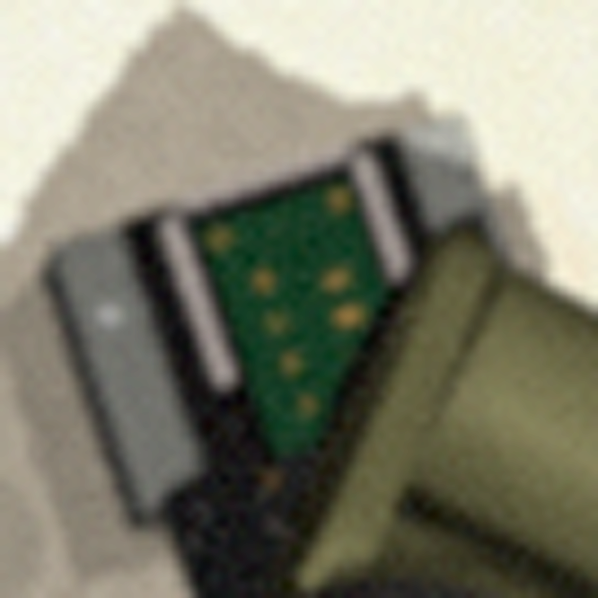

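View pics/fs20.png

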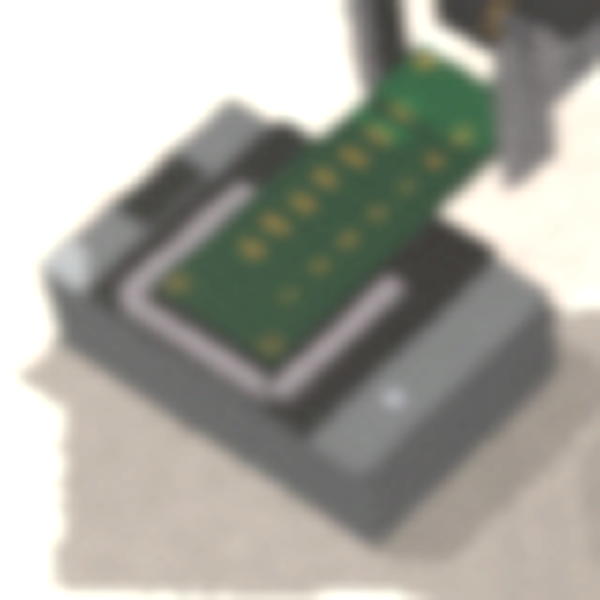

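View pics/w20.png

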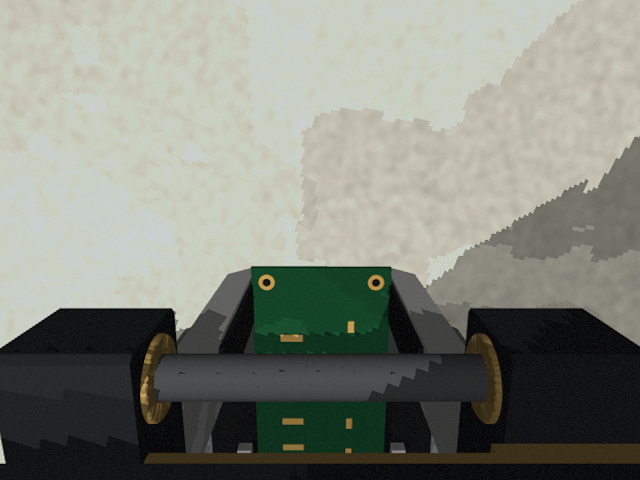

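Request:
play_rows(increments=[[[255, 0.2, 0, 0, 0], [255, 0.2, 0, 0, 0], [255, 0.1, 0, 0, 0], [255, 0, 0, 0, 0]]])

```text
time_s: 26.17
ee_pos: [0.5668, -0.2424, -0.0]
eef_rot: [2.316, 1.57, 2.645]
force: [0.4, 0.2, -0.3]
grip_width: 0.0538
```

Request:
play_rows(increments=[[[255, 0.1, 0, 0, 0], [255, 0, 0, 0, 0]]])

```text
time_s: 26.33
ee_pos: [0.5669, -0.2425, -0.0008]
eef_rot: [2.209, 1.571, 2.539]
force: [-0.1, -0.1, -1.2]
grip_width: 0.0539
```

Request:
play_rows(increments=[[[255, 0.1, 0, 0, 0], [255, 0, 0, 0, 0]]])

```text
time_s: 26.5
ee_pos: [0.5669, -0.2425, -0.0017]
eef_rot: [-0.46, 1.571, -0.13]
force: [-0.4, -0.6, 0.8]
grip_width: 0.0537
```

Request:
play_rows(increments=[[[255, 0.05, 0, 0, 0], [255, 0, 0, 0, 0]]])

```text
time_s: 26.67
ee_pos: [0.567, -0.2425, -0.0021]
eef_rot: [-0.947, 1.571, -0.617]
force: [-1.4, 0.1, 1.4]
grip_width: 0.0539
```

Request:
play_rows(increments=[[[255, 0.05, 0, 0, 0], [255, 0, 0, 0, 0]]])

```text
time_s: 26.83
ee_pos: [0.567, -0.2426, -0.0026]
eef_rot: [-0.746, 1.57, -0.416]
force: [-0.6, -0.5, 1.4]
grip_width: 0.0539
```

Request:
play_rows(increments=[[[255, 0.05, 0, 0, 0], [255, 0, 0, 0, 0]]])

```text
time_s: 27.0
ee_pos: [0.567, -0.2425, -0.0031]
eef_rot: [-0.694, 1.571, -0.364]
force: [0.2, 0.3, 2.5]
grip_width: 0.054
```

Run:
```python
from h import *
to([.5669,-.2425,.0],198.9)
f=lambda a,v,u,n,k,nm: cv2.imwrite('pics/'+nm,cv2.convertScaleAbs(cv2.resize(a[v:v+n,u:u+n,::-1],None,fx=k,fy=k,interpolation=cv2.INTER_CUBIC),alpha=1.6))
f(cam('scene'),160,215,80,7.5,'fs21.png'); f(cam('top'),190,365,68,8.8,'ft21.png')
```

```text
t 27.0 tcp [ 0.567  -0.2425 -0.0031] F [0.2 0.3 2.5] w 0.054 camheading -161.1
shift cm in tool axes [-0.31  0.01 -0.01]
turn deg -0.007117831201867375
```

View pics/fs21.png

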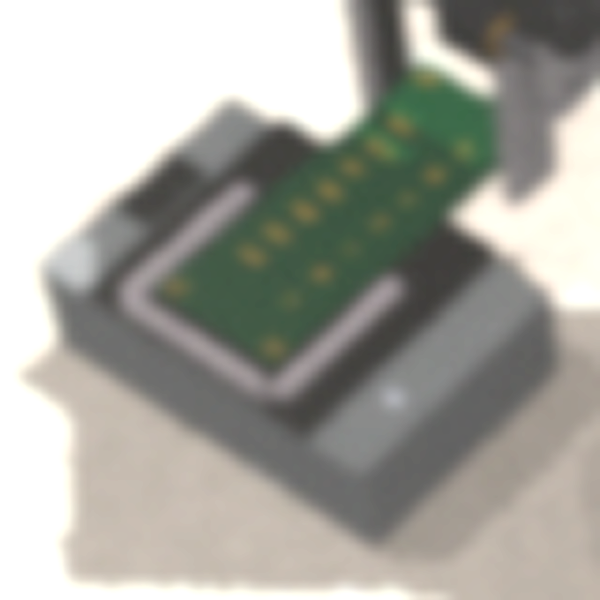

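View pics/ft21.png

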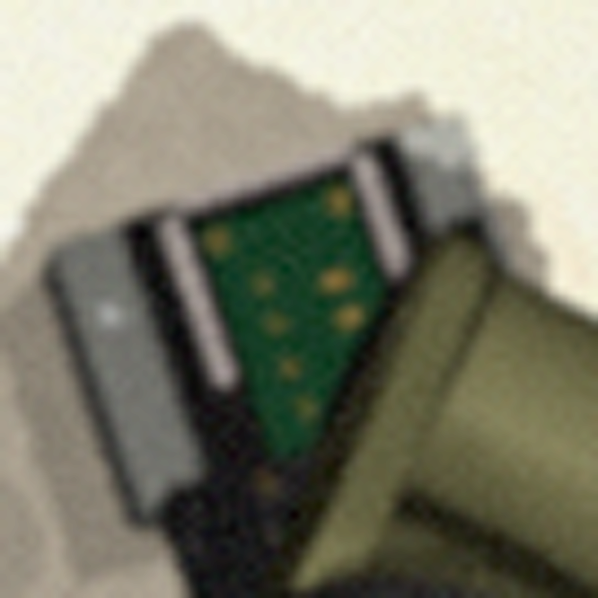

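Request:
play_rows(increments=[[[200, 0, 0, 0, 0], [130, 0, 0, 0, 0], [60, 0, 0, 0, 0], [0, 0, 0, 0, 0], [0, 0, 0, 0, 0], [0, 0, 0, 0, 0], [0, 0, 0, 0, 0], [0, 0, 0, 0, 0], [0, 0, 0, 0, 0]]])

```text
time_s: 27.85
ee_pos: [0.5669, -0.2425, -0.0032]
eef_rot: [2.137, 1.571, 2.467]
force: [-0.1, 0.4, -0.2]
grip_width: 0.0933
```

Run:
```python
from h import *
to([.5669,-.2425,.0],198.9)
f=lambda a,v,u,n,k,nm: cv2.imwrite('pics/'+nm,cv2.convertScaleAbs(cv2.resize(a[v:v+n,u:u+n,::-1],None,fx=k,fy=k,interpolation=cv2.INTER_CUBIC),alpha=1.6))
f(cam('scene'),160,215,80,7.5,'fs22.png'); cam('wrist','w22.png')
```

```text
t 27.85 tcp [ 0.5669 -0.2425 -0.0032] F [-0.1  0.4 -0.2] w 0.0933 camheading -161.1
shift cm in tool axes [-0.32 -0.   -0.  ]
turn deg -0.004950240870243761
```

View pics/fs22.png

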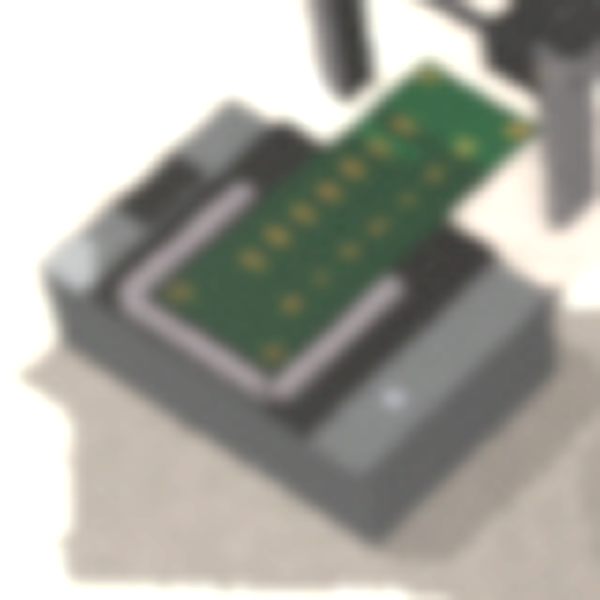

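View pics/w22.png

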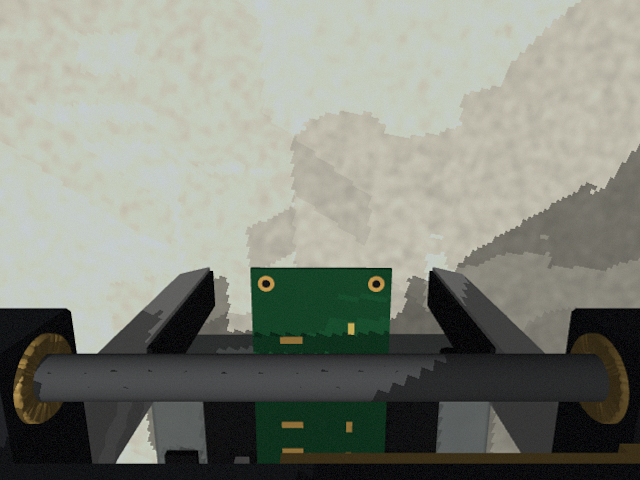

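Released and lying flat. Next: raise the arm straight up and back off, then check.

Request:
play_rows(increments=[[[0, -0.5, 0, 0, 0], [0, -1, 0, 0, 0], [0, -2, 0, 0, 0], [0, -3, 0, 0, 0], [0, -3, 0, -1, 0], [0, -3, 0, -2, 0], [0, -2, 0, -3, 0], [0, -1, 0, -3, 0], [0, 0, 0, -3, 0], [0, 0, 0, -3, 0], [0, 0, 0, -2, 0], [0, 0, 0, 0, 0]]])

```text
time_s: 28.95
ee_pos: [0.4111, -0.2892, 0.1531]
eef_rot: [-2.455, 1.556, -2.144]
force: [0.5, 0.3, 0.3]
grip_width: 0.094
```

Run:
```python
from h import *
to([.5669,-.2425,.0],198.9)
f=lambda a,v,u,n,k,nm: cv2.imwrite('pics/'+nm,cv2.convertScaleAbs(cv2.resize(a[v:v+n,u:u+n,::-1],None,fx=k,fy=k,interpolation=cv2.INTER_CUBIC),alpha=1.6))
f(cam('scene','s23.png'),150,215,90,6.6,'fs23.png'); f(cam('top','t23.png'),190,365,78,7.6,'ft23.png')
```

```text
t 28.95 tcp [ 0.4111 -0.2892  0.1531] F [0.5 0.3 0.3] w 0.094 camheading -162.2
shift cm in tool axes [15.13 -0.18 16.43]
turn deg -1.105450233725378
```

View pics/ft23.png

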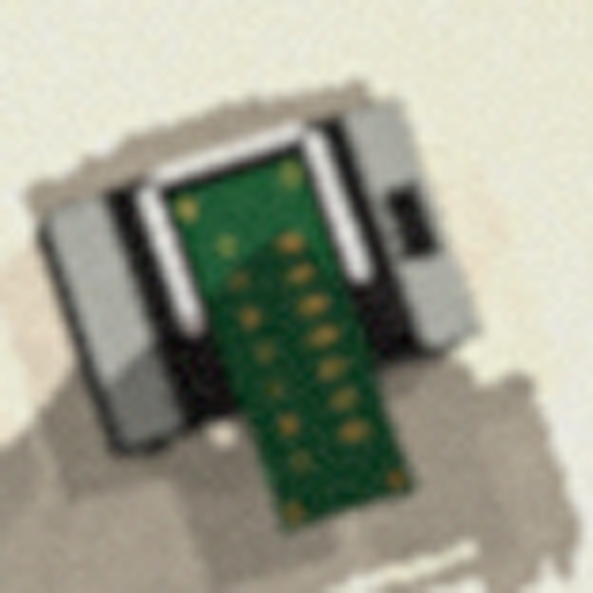

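View pics/fs23.png

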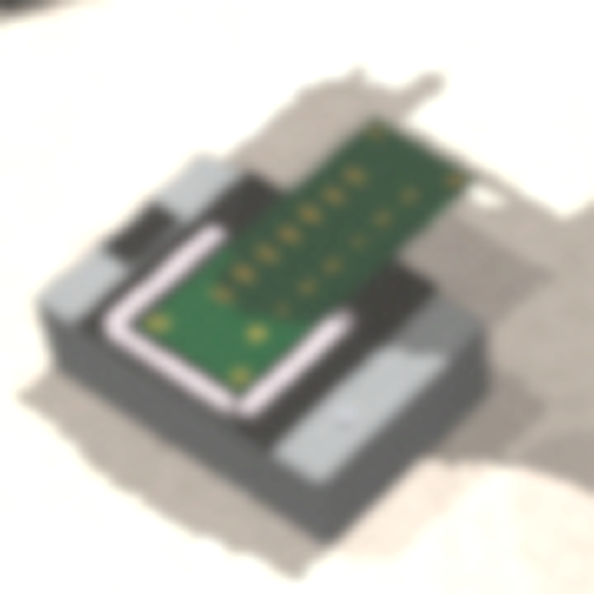

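View pics/t23.png

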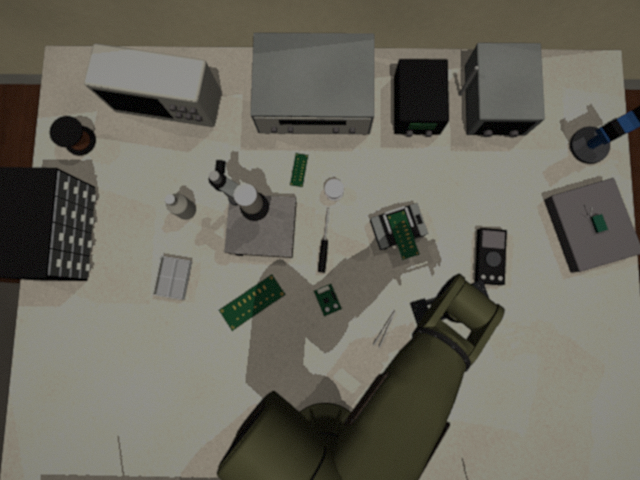

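Run:
```python
from h import *
a=np.array; th=np.radians(18.9); Rm=a([[np.cos(th),-np.sin(th)],[np.sin(th),np.cos(th)]]); c=a([.6477,-.2148])
f=lambda P: ((P[:,:2]-c)@Rm*1000).round(1).tolist()
g=lambda p:(a(p)+.5)/7.6-.5+[365,190]
print('board',f(ray('top',g([[172,190],[299,149],[413,488],[285,530]]),.052)))
print('guide ends',f(ray('top',g([[192,334],[362,282]]),.055)))
h=lambda p:(a(p)+.5)/6.6-.5+[215,150]
print('scene board',f(ray('scene',h([[138,322],[242,390],[468,182],[378,118]]),.052)),'guides',f(ray('scene',h([[353,315],[222,228]]),.055)))
o=ctrl.get_obs(); print(o['time_s'],abs(o['joint_vel']).max())
```

```text
board [[43.0, 22.7], [42.9, -30.4], [-98.1, -27.7], [-98.2, 25.1]]
guide ends [[-14.2, 34.7], [-15.4, -35.4]]
scene board [[39.5, -29.1], [39.7, 25.2], [-93.9, 25.3], [-98.2, -25.9]] guides [[-12.1, 36.1], [-14.1, -33.9]]
29.05 0.02333914258524538
```

```bash
python3 -c "
from h import *
print(ctrl.hand_in())"
```

```text
the job is handed in; nothing more can be done
None
```

The board is lying flat in the test fixture's nest, released, with the arm clear. I handed the job in at about 29 s of the 61 s limit.

**What I did**
- I pressed with closed fingertips at about 10 N and drew the board forward in three strokes of about 20 mm. That left its near end about 36 mm over the base's front edge, by the wrist camera.
- The moves can't tilt the tool, so I kept the gripper vertical and pressed only near the front of the base, clear of the microscope head.
- I gripped the overhanging end across its 55 mm width, lifted, backed out and carried it over. I lowered it until I felt light contact (about 2.5 N) and let go.

**Last checks**
- **Position:** the far end is about 2 to 5 mm from the end stop, and the board lies between the two guides. Both the top and scene cameras show this.
- **Surroundings:** nothing else looks moved in the final top picture. The force readings showed no bump to the head.

**Checks that disagreed**
- **Fingertips:** they touched about 36 mm short of where the reported tool point said they should. I relied on contact force and the wrist camera instead.
- **Cameras:** they differed by up to about 5 mm on the fixture and board positions, so the gap to the end stop is only good to a few millimetres.

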